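# Set up the tea stand with coasters and handle

### The arm

A 6-joint arm with a two-finger parallel gripper is mounted at the origin on the work surface. World frame = base frame: x ahead of the robot, y to its left, z up, the work surface at z = 0. Lengths are in m, angles in rad, forces in N, time in s.
With the tool pointing down it reaches from about 0.4 to 0.825 m from the base axis. Payload 7 kg.
Tool frame: the origin (TCP) lies at the very end of the fingers, on their centre line; the grasp point (between the pads) lies 19 mm behind it; z points along the fingers, y is the line along which they close (so a half turn about z gives the same grasp; the last joint's range is limited). The gripper opens to 88 mm and grips with 3 to 60 N. Pads are 19 mm wide; open, the fingers measure 130 mm over their backs; the gripper's body (78 mm by 193 mm) begins 47 mm behind the grasp point.
Start: joints at [-1.051, 0.359, 0.012, 0, -1.224, -0.288], TCP at [0.155, -0.657, 0.197] pointing down, gripper open.
Joint ranges: [-3.07, 3.07], [-1.43, 2.12], [-1.02, 1.25], [-3.03, 1.67], [-3.05, -0], [-3.03, 3.03]. Speed limits (rad/s): [2.39, 2.39, 3.01, 3.14, 3.14, 3.14].

### API

Orientations are given as [roll, pitch, yaw] about the fixed x, y, z axes, in that order (R = Rz(yaw) Ry(pitch) Rx(roll)).
In Python, from station import * gives the robot as it stands.
- The arm moves only by the tool servo_tool, never from a script. Its argument "moves" is a list of rows, each an object of numbers: "jaw": the opening, from 0 (shut) to 1 (fully open); "dx", "dy", "dz": the shift along the world's x, y, z in m; "roll": the turn about the world's z in degrees. A call has exactly 10 rows; each row shifts and turns the commanded pose from where the row before left it; what a row does not reach is not made up. A row lasts 1/8 s, in which the tool goes at most 62.5 mm and 10.7 degrees, less where a joint would pass 70% of its speed; a pose out of reach is approached as far as the arm can. A call with a gripper value outside its range is refused whole. The fingers move at their own pace and stop on an object; "newtons" is the grip in N (left out, the last holds). Time passes only in rows, so rows that do not move let the fingers close, or fill a call up. It gives the time, the measured TCP pose, the force, the opening and the grip force at its end, in the units of the state.
- get_state(): the state, without advancing time (a new reading comes with each control period).
- grab_frame(name): name is "scene" or "top" or "wrist"; returns (picture, depth): 384x512x3 uint8, red, green, blue; 384x512 float32, m along the optical axis (not along the pixel's ray), 0 where there is no reading.
- calibration(name): a dict with "intrinsics" (3x3 intrinsics, pixels), "k1" (the pictures are not rectified: a ray, as slopes to the right and down, at radius r is drawn at 1 + k1 r^2 times it, then the intrinsics apply), "R" (3x3) and "t" (3): a world point X has camera coordinates R X + t. Camera axes: x right, y down, z forward; pixel columns grow to the right and rows downward; lengths in m; the calibration is good to about 2 mm. A picture is of the moment at which its call begins: read the wrist's pose just before it. calibration takes no time and is no camera call; for the wrist camera it gives the pose at the moment of the call.
- job_done(): hands the job in; it is judged then, once.
The state is a dict: "t": time; "q": joint angles; "qd": joint speeds; "joint_efforts": joint torques, N m; "eef_pos": TCP position; "ee_rot": TCP orientation; "force": force on the tool from outside, world axes, zero at the start; "moment": the same for the moment, N m; "width": finger opening in m; "gripper_force": force on a finger pad.
Only numpy, scipy, OpenCV 4.12 (cv2) and the standard library are available. Lean on these libraries where they do the work, as an engineer would, in place of code of your own. Each camera call takes 0.05 s, during which the arm holds its last target. There are 200 camera calls.

### The job

Set up the tea stand: first lift the lid off the little red tagine and stand it on the wooden trivet; then lay every coaster from the steel tray in a well of the tea stand, one to a well, and press each one down until it sits fully home and level. When all the coasters are home, take the handle out of the tagine dish, fit it onto the square post of the stand, pushed all the way down, and finally put the lid back squarely on the dish, leaving the things along the back edge where they are.

Things in the scene. Friction and masses are not known exactly. Their poses are not given: they have to be found in the camera images.
- stand: Fixed stainless tea stand on the ledge (z = 0), 190 x 190 mm, rim 17 mm high. Origin at the centre of its underside, x and y along its sides. Four square wells 65 x 65 mm, centred 52 mm either side of its middle in x and y; the rest of its top is flat at 17 mm, with a square brass post in the middle. A coaster laid in a well stands 6 mm proud of the rim; pressed fully home, its top is 1 mm proud.
- well1 (a point): Mouth centre of a square well of the stand, at rim height; any coaster may go in any well. Inside is a 56 mm lift plate held by friction and damped: its top starts 6 mm below the rim; a slow push of about 5 N (more when fast) moves it straight down 5 mm to its stop, where it stays. At (-52, 52) mm in the stand's x, y.
- well2 (a point): Mouth centre of a square well of the stand, at rim height; any coaster may go in any well. Inside is a 56 mm lift plate held by friction and damped: its top starts 6 mm below the rim; a slow push of about 5 N (more when fast) moves it straight down 5 mm to its stop, where it stays. At (-52, -52) mm in the stand's x, y.
- well3 (a point): Mouth centre of a square well of the stand, at rim height; any coaster may go in any well. Inside is a 56 mm lift plate held by friction and damped: its top starts 6 mm below the rim; a slow push of about 5 N (more when fast) moves it straight down 5 mm to its stop, where it stays. At (52, 52) mm in the stand's x, y.
- well4 (a point): Mouth centre of a square well of the stand, at rim height; any coaster may go in any well. Inside is a 56 mm lift plate held by friction and damped: its top starts 6 mm below the rim; a slow push of about 5 N (more when fast) moves it straight down 5 mm to its stop, where it stays. At (52, -52) mm in the stand's x, y.
- post_foot (a point): Foot of the square post, centre, on the flat top of the stand (17 mm above its underside). The post is 12 x 12 mm, sides parallel to the stand's x and y, 30 mm tall; its top 8 mm tapers to 7 mm as a lead-in. Fixed.
- tray: Fixed pull-out steel tray flat on the ledge (z = 0), 250 x 250 mm, floor 3 mm thick, rim 6 mm high overall; the coasters lie on it. Origin at the centre of its underside.
- coaster1: Tile-topped cork coaster (one of two to four, all alike; None if absent): a rigid flat square 58 x 58 x 12 mm, about 70 g. Origin at the centre of its underside, x and y along its sides, z up. Lies on the steel tray, on its cork side, at the start.
- coaster2: Tile-topped cork coaster (one of two to four, all alike; None if absent): a rigid flat square 58 x 58 x 12 mm, about 70 g. Origin at the centre of its underside, x and y along its sides, z up. Lies on the steel tray, on its cork side, at the start.
- coaster3: Tile-topped cork coaster (one of two to four, all alike; None if absent): a rigid flat square 58 x 58 x 12 mm, about 70 g. Origin at the centre of its underside, x and y along its sides, z up. Lies on the steel tray, on its cork side, at the start.
- coaster4: Tile-topped cork coaster (one of two to four, all alike; None if absent): a rigid flat square 58 x 58 x 12 mm, about 70 g. Origin at the centre of its underside, x and y along its sides, z up. Lies on the steel tray, on its cork side, at the start.
- dish: Red-glazed tagine dish, fixed, round. Origin at the centre of its underside. Outer radius 65 mm; floor 6 mm thick; inside radius 48 mm up to a flat ledge 18 mm above its underside, on which the lid rests; above the ledge the rim (inner radius 58 mm or more) rises to 26 mm.
- lid: Loose hollow conical red tagine lid, about 0.3 kg, base radius 54 mm, 113 mm tall. Origin at the centre of its underside, z up. On top a round knob, radius 12 to 13 mm, from 87 to 112 mm above the origin, to grip from above. On the dish its origin is 18 mm above the dish's. At the start it is on the dish and hides the handle.
- trivet: Folded slatted wooden trivet, fixed, 130 x 130 x 12 mm. Origin at the centre of its underside; flat top at 12 mm.
- handle: Loose handle, 56 mm tall, about 0.12 kg, upright on the dish floor at the start. Origin at the centre of its underside, z up. Below: a square sleeve 26 x 26 mm, 34 mm tall, with a square bore 14.4 mm wide, 34 mm deep, sides along x and y. Above, from 34 to 56 mm: a grip bar 44 mm along x, 22 mm along y. Fits the post at any quarter turn; fully down, it rests on the stand's flat top.
- tea_glass1: Bystander: tea glass on the round tea tray at the back edge, radius 28 mm, 85 mm tall. Leave alone.
- tea_glass2: Bystander: second tea glass, the same.
- salt_cellar: Bystander: glass salt cellar with a steel lid at the back edge, radius 39 mm, 60 mm tall. Leave alone.
Things that resemble listed ones, but are neither listed nor needed, are in the scene too. Of the things that look like the lid, the smaller one is meant. What is shaped like the coaster1 but orange is not meant.

How it is judged:
By the outcome, as a careful person would: the job done as asked, in the order asked, and still so for the second after the job is handed in, with the robot touching nothing.
Of coaster1, coaster2, coaster3, coaster4 only 2 to 4 are there at a start; the rules pass over those that are not, and their reading is None.
At some moment in a run one of coaster1, coaster2, coaster3, coaster4 may be knocked a few centimetres aside while the robot is not near it.
It also fails if it takes over 210 s, if anything falls off the work surface, if the arm or the gripper's body presses on something with over 40 N, if the wrist force passes 120 N, or if a joint passes its speed limit or range.

## Working session

There is one attempt and no reset: what is moved stays moved. The work goes in short steps, Python scripts to look and compute and a tool call to move; the robot and the scene stay as the last step left them, time stands still between calls to the robot, and variables do not carry over. Pictures are saved under pics/ and viewed, at most 14 in all, crops included, and the job is handed in when it is done.

Besides the shell and the picture viewer there is one more tool, called after ">>>" as name(argument=value, ...), one argument or row to a line, values as JSON. servo_tool: Moves the arm, as the interface text tells. Its arguments: {"type":"object","properties":{"moves":{"type":"array","items":{"type":"object","properties":{"jaw":{"type":"number"},"dx":{"type":"number"},"dy":{"type":"number"},"dz":{"type":"number"},"roll":{"type":"number"}}}},"newtons":{"type":"number"}},"required":["moves"]}

```bash
ls; mkdir -p pics; cat > h.py <<'E'
from station import *
import numpy as np, cv2
def snap(n,f):
    c=calibration(n); im,d=grab_frame(n); cv2.imwrite('pics/%s.png'%f,im[:,:,::-1]); np.savez('pics/%s.npz'%f,im=im,d=d,K=c['intrinsics'],k1=c['k1'],R=c['R'],t=c['t']); return im,d
def load(f): return np.load('pics/%s.npz'%f)
def pts(z,u,v,depth=None,plane=None):
    u=np.atleast_1d(u).astype(float);v=np.atleast_1d(v).astype(float)
    k=float(z['k1']); p=cv2.undistortPoints(np.stack([u,v],-1)[:,None],z['K'],np.array([k,0,0,0.]))[:,0]
    r=np.c_[p,np.ones(len(p))]; R=z['R'];t=z['t']; o=-R.T@t; dr=r@R
    if plane is not None: s=(plane-o[2])/dr[:,2]
    else: s=z['d'][v.round().astype(int),u.round().astype(int)] if depth is None else depth
    return o+dr*np.reshape(s,(-1,1))
def cloud(z):
    v,u=np.mgrid[:384,:512]; P=pts(z,u.ravel(),v.ravel()).reshape(384,512,3); P[z['d']==0]=np.nan; return P
def proj(z,X):
    X=np.atleast_2d(X); return cv2.projectPoints(X.astype(float),cv2.Rodrigues(z['R'])[0],z['t'],z['K'],np.array([float(z['k1']),0,0,0]))[0][:,0]
E
python3 - <<'E'
from h import *
a,_=snap('top','top0'); b,_=snap('scene','sc0')
cv2.imwrite('pics/top0b.png',cv2.resize(a[:,:,::-1],(800,600),interpolation=2)); cv2.imwrite('pics/sc0b.png',cv2.resize(b[:,:,::-1],(800,600)))
s=get_state();print(s)
E
```

```text
pics
{'t': 0.1, 'q': array([-1.05089686e+00,  3.59304873e-01,  1.11399800e-02, -2.96350980e-04,
       -1.22414200e+00, -2.88110248e-01]), 'qd': array([ 0.00045491, -0.00114048,  0.00157943,  0.00114409, -0.00025415,
       -0.00104389]), 'joint_efforts': array([-5.44575414e-04, -5.84164882e+01,  2.93748808e+01,  7.01536372e+00,
        1.02016755e-02, -4.61206275e-05]), 'eef_pos': array([ 0.15491011, -0.65646675,  0.19592078]), 'ee_rot': array([ 3.14006519e+00, -1.62128261e-04, -2.90990421e+00]), 'force': array([-0.0514131 ,  0.11903613, -0.59229594]), 'moment': array([-0.02510408, -0.01291471,  0.08831217]), 'gripper_force': 0.0, 'width': 0.08762710352871722}
```

View pics/top0b.png

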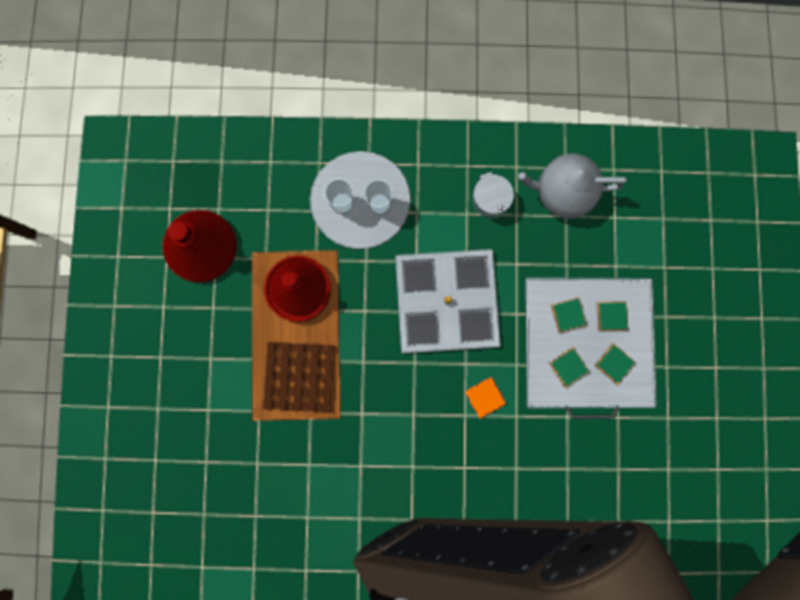

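View pics/sc0b.png

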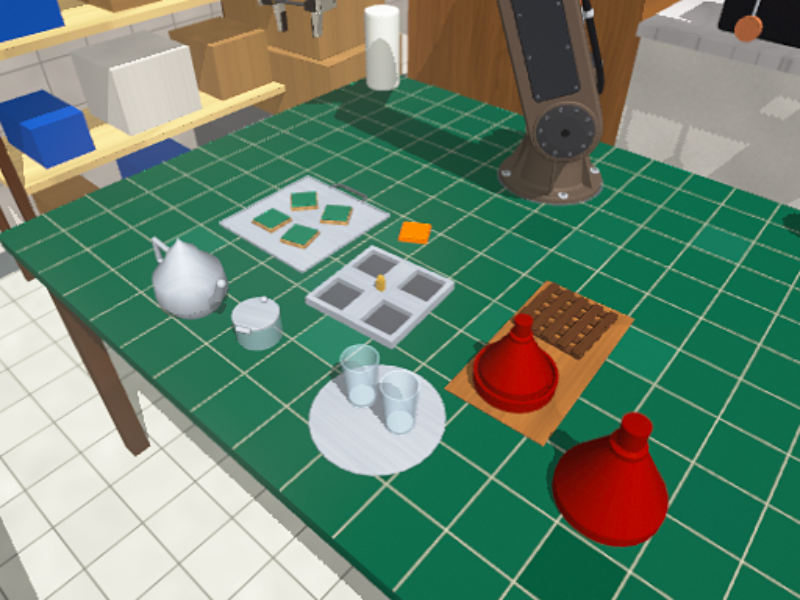

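The top view (800-px scale) shows two red cone lids: a larger one at (200,246) on the table and a smaller one at (298,288) on the wooden board, which is the one meant. The trivet is at (300,378), the stand at (448,300), and four green coasters lie on the tray around (592,342). The orange one at (486,397) is excluded.

```bash
cat > m.py <<'E'
from h import *
z=load('top0');P=cloud(z);im=z['im'];s=.64
hsv=cv2.cvtColor(im,cv2.COLOR_RGB2HSV)
def reg(x0,y0,x1,y1):
    m=np.zeros((384,512),bool);m[int(y0*s):int(y1*s),int(x0*s):int(x1*s)]=1;return m
o=-z['R'].T@z['t'];print('cam',o)
print('table z',np.nanmedian(P[reg(200,450,300,520)],0),'board',np.nanmedian(P[reg(256,322,335,338)][:,2]))
def red(n,*r):
    m=reg(*r)&(hsv[...,1]>150)&((hsv[...,0]<8)|(hsv[...,0]>172)); Q=P[m]; zm=np.nanmax(Q[:,2]); zs=np.nanpercentile(Q[:,2],[1,50,97,99.5]);k=Q[Q[:,2]>zs[3]-.012]
    print(n,'z',zs,zm,'knob',k.mean(0),len(k),'ext',np.nanpercentile(Q,1,0),np.nanpercentile(Q,99,0))
red('small',255,245,340,330);red('big',155,200,245,290)
print('trivet z',np.nanpercentile(P[reg(272,350,328,405)][:,2],[5,50,90,98]))
def quad(mask,pl,nm):
    cs,_=cv2.findContours(mask.astype(np.uint8),0,2)
    for c in cs:
        if cv2.contourArea(c)<60: continue
        c=c[:,0].astype(float); W=pts(z,c[:,0],c[:,1],plane=pl)[:,:2]
        (cx,cy),(w,h),a=cv2.minAreaRect((W*1000).astype(np.float32)); 
        px=c.mean(0).round().astype(int)
        print(nm,px/s,'c',round(cx,1),round(cy,1),'wh',round(w,1),round(h,1),'ang',round(a,1),'depth z',np.nanmedian(P[px[1]-2:px[1]+3,px[0]-2:px[0]+3,2]))
g=reg(530,285,650,400)&(hsv[...,1]>80)
quad(g,.015,'coaster')
st=reg(380,240,515,360)&(hsv[...,1]<60); 
k=np.ones((25,25),np.uint8); quad(cv2.morphologyEx(st.astype(np.uint8),cv2.MORPH_CLOSE,k),.017,'stand')
quad(reg(515,270,665,420)&(hsv[...,1]<60),.006,'tray')
quad(reg(400,255,495,350)&(hsv[...,2]<130)&(hsv[...,1]<60),.017,'well')
tr=reg(258,335,340,418)&(hsv[...,2]<95);quad(cv2.morphologyEx(tr.astype(np.uint8),cv2.MORPH_CLOSE,np.ones((9,9),np.uint8)),.02,'trivet')
E
python3 m.py
python3 - <<'E'
from h import *
im=load('top0')['im'][:,:,::-1]
a=cv2.resize(im[150:275,155:225],None,fx=4.5,fy=4.5,interpolation=2);b=cv2.resize(im[150:275,250:330],None,fx=4.5,fy=4.5,interpolation=2)
cv2.imwrite('pics/crop1.png',np.hstack([a,b]))
E
```

```text
cam [0.40204885 0.06860647 1.38712547]
table z [0.21009632 0.36072047 0.00047362] board 0.004449531010314645
small z [0.00611523 0.05167608 0.13388442 0.13742673] 0.1417792315509765 knob [0.58945955 0.27788745 0.13432709] 71 ext [0.52833878 0.21718403 0.00611523] [0.64835085 0.33888018 0.13612899]
big z [0.01644679 0.05984933 0.15242291 0.15605437] 0.15943225350862034 knob [0.67216201 0.47799027 0.15168862] 133 ext [0.60405119 0.4097039  0.01644679] [0.73341859 0.5408962  0.15429606]
trivet z [0.00259814 0.01335498 0.01866146 0.02151112]
coaster [568.75   367.1875] c 446.7 -252.0 wh 52.6 54.2 ang 33.8 depth z 0.016554447897458635
coaster [610.9375 365.625 ] c 454.5 -343.9 wh 55.8 55.1 ang 49.2 depth z 0.016540485361593582
coaster [607.8125 315.625 ] c 548.4 -339.3 wh 49.5 54.7 ang 1.0 depth z 0.01647186821278912
coaster [567.1875 315.625 ] c 549.2 -252.3 wh 52.7 55.3 ang 15.6 depth z 0.01616734331950842
stand [445.3125 298.4375] c 591.9 -16.6 wh 252.5 227.2 ang 12.7 depth z 0.037440290127449205
tray [578.125 353.125] c 493.8 -291.8 wh 291.2 288.9 ang 0.2 depth z 0.011354577869572502
well [420.3125 329.6875] c 517.3 33.5 wh 60.2 61.2 ang 5.2 depth z 0.01196811872843151
well [478.125  323.4375] c 526.1 -69.4 wh 61.2 60.5 ang 5.3 depth z 0.01223778676962306
well [420.3125 276.5625] c 620.6 42.0 wh 61.9 61.2 ang 1.2 depth z 0.011769656331454437
well [471.875  270.3125] c 629.5 -60.9 wh 62.3 61.9 ang 4.1 depth z 0.011876326761389944
trivet [304.6875 373.4375] c 427.9 265.0 wh 136.5 148.6 ang 88.6 depth z 0.010010966539115707
```

View pics/crop1.png

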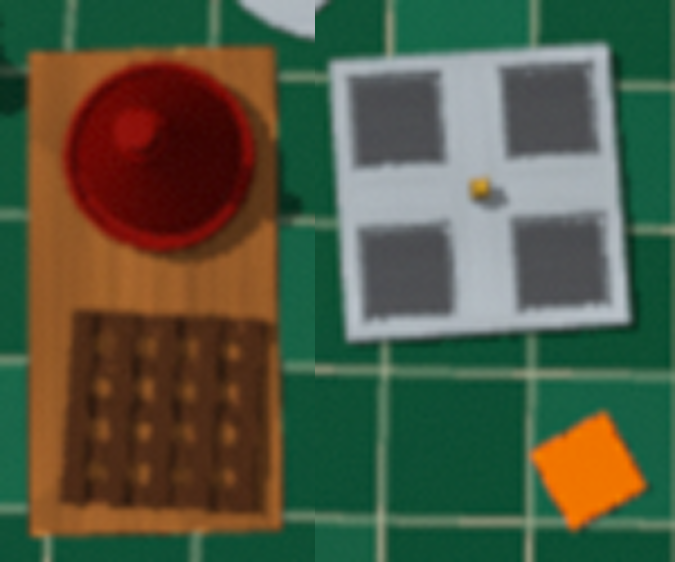

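The crop confirms the smaller lid, seated in the rimmed dish on the board next to the trivet, and the four-well stand with its brass post. I'll move over the tray now for close views.

>>> servo_tool(
  moves=[
    {"dx":0.036,"dy":0.036,"dz":0.014,"jaw":0.8},
    {"dx":0.036,"dy":0.036,"dz":0.014},
    {"dx":0.036,"dy":0.036,"dz":0.014},
    {"dx":0.036,"dy":0.036,"dz":0.014},
    {"dx":0.036,"dy":0.036,"dz":0.014},
    {"dx":0.036,"dy":0.036,"dz":0.014},
    {"dx":0.036,"dy":0.036,"dz":0.014},
    {"dx":0.036,"dy":0.036,"dz":0.014},
    {"dx":0.036,"dy":0.036,"dz":0.014},
    {"dx":0.016,"dy":0.036,"dz":0.01},
  ],
  newtons=20,
)

```text
$.moves[0]: bad value
```

```bash
python3 - <<'E'
from h import *
s=get_state();print(s['eef_pos'],np.degrees(s['ee_rot']),s['q'])
c=calibration('wrist');print('cam',-c['R'].T@c['t'],'axes',c['R'],c['intrinsics'][0,0])
a,_=snap('wrist','w1');cv2.imwrite('pics/w1b.png',cv2.resize(a[:,:,::-1],(640,480)))
E
```

```text
[ 0.15491011 -0.65646675  0.19592078] [ 1.79912483e+02 -9.28926508e-03 -1.66725230e+02] [-1.05089686e+00  3.59304873e-01  1.11399800e-02 -2.96350980e-04
 -1.22414200e+00 -2.88110248e-01]
cam [ 0.08009634 -0.67387897  0.38308433] axes [[-0.22950035  0.973308    0.00106145]
 [ 0.93403222  0.21993241  0.28144901]
 [ 0.27370313  0.06558407 -0.9595756 ]] 336.02938720978625
```

View pics/w1b.png

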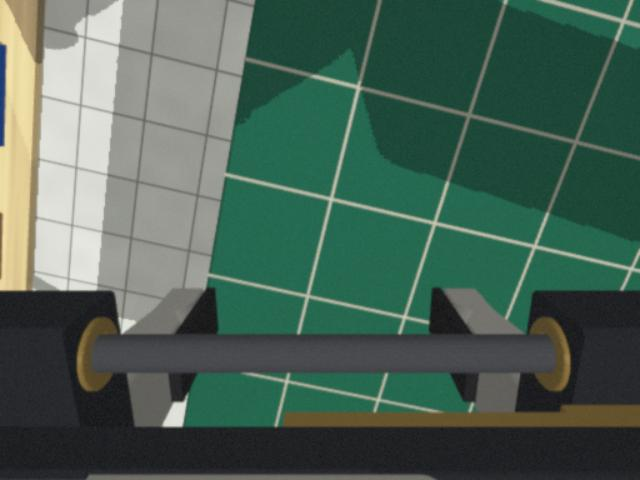

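It is refused unless each row is complete, I presume. The wrist picture shows only table ahead and between the fingers (rows above 290 are clear); a point below the TCP falls near the image centre.

>>> servo_tool(
  moves=[
    {"dx":0.036,"dy":0.036,"dz":0.014,"roll":0,"jaw":0.8},
    {"dx":0.036,"dy":0.036,"dz":0.014,"roll":0,"jaw":0.8},
    {"dx":0.036,"dy":0.036,"dz":0.014,"roll":0,"jaw":0.8},
    {"dx":0.036,"dy":0.036,"dz":0.014,"roll":0,"jaw":0.8},
    {"dx":0.036,"dy":0.036,"dz":0.014,"roll":0,"jaw":0.8},
    {"dx":0.036,"dy":0.036,"dz":0.014,"roll":0,"jaw":0.8},
    {"dx":0.036,"dy":0.036,"dz":0.014,"roll":0,"jaw":0.8},
    {"dx":0.036,"dy":0.036,"dz":0.014,"roll":0,"jaw":0.8},
    {"dx":0.036,"dy":0.036,"dz":0.014,"roll":0,"jaw":0.8},
    {"dx":0.036,"dy":0.036,"dz":0.01,"roll":0,"jaw":0.8},
  ],
  newtons=20,
)

```text
t: 1.4
eef_pos: [0.516, -0.2955, 0.3334]
ee_rot: [-3.141, 0.0, -2.91]
force: [1.0, -0.8, -0.5]
width: 0.0696
gripper_force: 0.0
```

```bash
python3 - <<'E'
from h import *
s=get_state();print(s['eef_pos'],np.degrees(s['ee_rot']),s['q'],s['width'])
a,_=snap('wrist','w1');cv2.imwrite('pics/w1b.png',cv2.resize(a[:,:,::-1],(640,480)))
E
```

```text
[ 0.51604739 -0.29554473  0.3333954 ] [-1.79987678e+02  2.37923974e-02 -1.66711347e+02] [-1.91698283e-01  1.70150214e-01  6.10447420e-02  2.55059878e-05
 -1.46122390e+00 -1.14717012e+00] 0.06963445886495144
```

View pics/w1b.png

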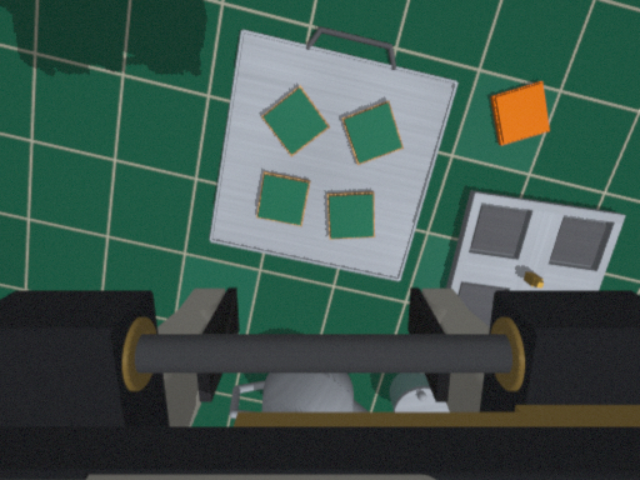

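View shows all four green coasters on the tray (around (295,120), (371,131), (283,198), (351,215)) and the stand's post at (533,279). Next, to the lid.

>>> servo_tool(
  moves=[
    {"dx":0.007,"dy":0.057,"dz":0,"roll":-1.3,"jaw":0.8},
    {"dx":0.007,"dy":0.057,"dz":0,"roll":-1.3,"jaw":0.8},
    {"dx":0.007,"dy":0.057,"dz":0,"roll":-1.3,"jaw":0.8},
    {"dx":0.007,"dy":0.057,"dz":0,"roll":-1.3,"jaw":0.8},
    {"dx":0.007,"dy":0.057,"dz":0,"roll":-1.3,"jaw":0.8},
    {"dx":0.007,"dy":0.057,"dz":0,"roll":-1.3,"jaw":0.8},
    {"dx":0.007,"dy":0.057,"dz":0,"roll":-1.3,"jaw":0.8},
    {"dx":0.007,"dy":0.057,"dz":0,"roll":-1.3,"jaw":0.8},
    {"dx":0.007,"dy":0.057,"dz":0,"roll":-1.3,"jaw":0.8},
    {"dx":0.007,"dy":0.057,"dz":0,"roll":-1.3,"jaw":0.8},
  ],
)

```text
t: 2.7
eef_pos: [0.5849, 0.2749, 0.3327]
ee_rot: [-3.142, -0.0, -3.137]
force: [0.7, 0.5, 0.8]
width: 0.0701
gripper_force: 0.0
```

```bash
python3 - <<'E'
from h import *
s=get_state();print(s['eef_pos'],np.degrees(s['ee_rot']),s['q'],s['width'])
a,_=snap('wrist','w2');cv2.imwrite('pics/w2b.png',cv2.resize(a[:,:,::-1],(640,480)))
z=load('w2');P=cloud(z);hsv=cv2.cvtColor(a,cv2.COLOR_RGB2HSV)
m=(hsv[...,1]>150)&((hsv[...,0]<8)|(hsv[...,0]>172))&(np.hypot(P[...,0]-.589,P[...,1]-.278)<.08)
Q=P[m];print(np.nanpercentile(Q[:,2],[1,50,99,99.8]),len(Q))
for lo,hi in((.118,.130),(.13,.15),(.02,.034)):
  k=Q[(Q[:,2]>lo)&(Q[:,2]<hi)];print(lo,len(k),k.mean(0),k.min(0),k.max(0))
b=P[(P[...,0]>.37)&(P[...,0]<.49)&(P[...,1]>.2)&(P[...,1]<.33)];print('trivet z',np.nanpercentile(b[:,2],[5,50,75,90,99]))
E
```

```text
[0.58486766 0.27489562 0.33265032] [-1.79995747e+02 -8.40627586e-03 -1.79751785e+02] [ 7.40672114e-01  2.61082152e-01  1.75748175e-01 -4.36909485e-05
 -1.48562091e+00 -2.30713254e+00] 0.07012383595317508
[0.01993486 0.0531565  0.13446685 0.43295294] 6026
0.118 21 [0.57916051 0.28054803 0.12408208] [0.57710297 0.26985028 0.11838028] [0.58573392 0.29136017 0.12980903]
0.13 370 [0.58940938 0.27942854 0.13348245] [0.57688161 0.26755719 0.13022824] [0.60219086 0.29229652 0.13597348]
0.02 1687 [0.58066318 0.28341238 0.02632727] [0.52400451 0.21679496 0.02000218] [0.65264729 0.34525959 0.03381071]
trivet z [0.00227887 0.0133793  0.01504328 0.01582057 0.01698384]
```

View pics/w2b.png

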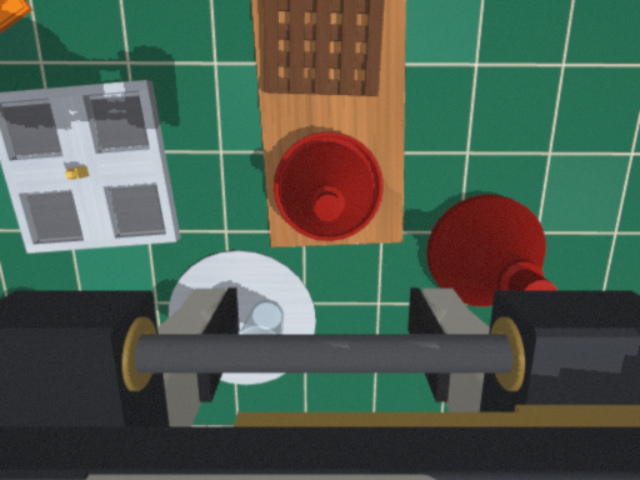

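View shows the lid knob at (328,205), the trivet at (325,45), stand on the left, the big lid at (487,250). The knob measures (0.5895, 0.2790), top at 0.134. That agrees with the board plus the given heights.

>>> servo_tool(
  moves=[
    {"dx":0.001,"dy":0.001,"dz":-0.045,"roll":0,"jaw":0.8},
    {"dx":0.001,"dy":0.001,"dz":-0.045,"roll":0,"jaw":0.8},
    {"dx":0.001,"dy":0.001,"dz":-0.045,"roll":0,"jaw":0.8},
    {"dx":0.001,"dy":0.001,"dz":-0.045,"roll":0,"jaw":0.8},
    {"dx":0.0,"dy":0,"dz":-0.03,"roll":0,"jaw":0.8},
    {"dx":0,"dy":0,"dz":-0.016,"roll":0,"jaw":0.8},
    {"dx":0,"dy":0,"dz":0,"roll":0,"jaw":0.15},
    {"dx":0,"dy":0,"dz":0,"roll":0,"jaw":0.15},
    {"dx":0,"dy":0,"dz":0,"roll":0,"jaw":0.15},
    {"dx":0,"dy":0,"dz":0,"roll":0,"jaw":0.15},
  ],
  newtons=20,
)

```text
t: 4.0
eef_pos: [0.5894, 0.2774, 0.1077]
ee_rot: [3.141, 0.001, -3.137]
force: [0.7, -0.4, -0.0]
width: 0.0355
gripper_force: 0.0
```

```bash
python3 - <<'E'
from h import *
z=load('top0');print(pts(z,[192.0],[241.3],plane=.016), pts(z,[171.5,170,214,214.5],[219.3,263,263.3,220.5],plane=.016))
z=load('w2');print(pts(z,np.array([263,381,378,262])/1.25,np.array([93,96,0,0])/1.25,plane=.016))
E
```

```text
[[0.41696498 0.26718128 0.016     ]] [[0.48187692 0.33190282 0.016     ]
 [0.35058127 0.33112434 0.016     ]
 [0.35278116 0.19887178 0.016     ]
 [0.48108208 0.20128014 0.016     ]]
[[0.48271641 0.20660298 0.016     ]
 [0.48537546 0.34051916 0.016     ]
 [0.38809046 0.33310864 0.016     ]
 [0.38860505 0.2089268  0.016     ]]
```

>>> servo_tool(
  moves=[
    {"dx":0,"dy":0,"dz":0,"roll":0,"jaw":0.15},
    {"dx":0,"dy":0,"dz":0,"roll":0,"jaw":0.15},
    {"dx":0,"dy":0,"dz":0,"roll":0,"jaw":0.15},
    {"dx":0,"dy":0,"dz":0,"roll":0,"jaw":0.15},
    {"dx":0,"dy":0,"dz":0.01,"roll":0,"jaw":0.15},
    {"dx":0,"dy":0,"dz":0.01,"roll":0,"jaw":0.15},
    {"dx":0,"dy":0,"dz":0.01,"roll":0,"jaw":0.15},
    {"dx":0,"dy":0,"dz":0.02,"roll":0,"jaw":0.15},
    {"dx":0,"dy":0,"dz":0,"roll":0,"jaw":0.15},
    {"dx":0,"dy":0,"dz":0,"roll":0,"jaw":0.15},
  ],
)

```text
t: 5.25
eef_pos: [0.5888, 0.277, 0.1567]
ee_rot: [3.141, -0.0, -3.137]
force: [-0.4, -0.1, -0.2]
width: 0.0131
gripper_force: 0.0
```

Opening 13 mm with no grip force means the knob isn't held. Looking.

```bash
python3 - <<'E'
from h import *
a,_=snap('scene','s2');b,_=snap('wrist','w3')
cv2.imwrite('pics/s2b.png',np.hstack([cv2.resize(a[:,:,::-1],None,fx=2,fy=2)[250:710,540:940],b[:,:,::-1][:,100:450][:384].repeat(1,0)[:384] if 0 else cv2.resize(b[:,:,::-1][:,80:450],(400,460))]))
z=load('w3');P=cloud(z);m=(np.hypot(P[...,0]-.589,P[...,1]-.278)<.07)
v,u=np.where(m&(P[...,2]>.10)&(P[...,2]<.145)); Q=P[v,u];print(len(Q),Q.mean(0) if len(Q) else '')
E
```

```text
1920 [0.58552023 0.27936806 0.12389849]
```

View pics/s2b.png

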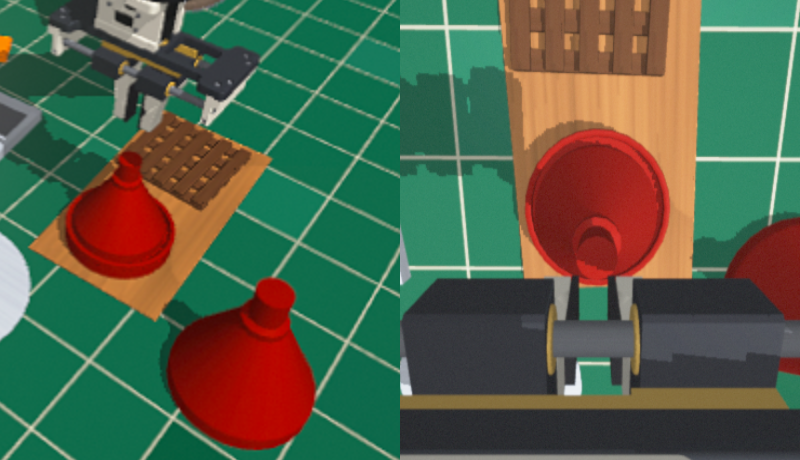

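```bash
python3 - <<'E'
from h import *
s=get_state();print(s['eef_pos'],s['width'])
for f in('s2','w3'):
  z=load(f);print(f,'tcp px',proj(z,s['eef_pos']),'knob top px',proj(z,[.5895,.279,.134]))
z=load('w3');P=cloud(z)
# fingers: tips in wrist cloud
m=(np.abs(P[...,1]-.277)<.035)&(P[...,2]>.145)&(P[...,2]<.2)
Q=P[m];print('finger pts',len(Q),np.nanmin(Q,0),np.nanmax(Q,0))
for lo in np.arange(.145,.2,.01):
  k=Q[(Q[:,2]>=lo)&(Q[:,2]<lo+.01)]
  if len(k):print(round(lo,3),len(k),k.min(0),k.max(0))
z=load('s2');P=cloud(z)
m=(np.abs(P[...,0]-.589)<.06)&(np.abs(P[...,1]-.277)<.04)&(P[...,2]>.125)&(P[...,2]<.2);Q=P[m];print('scene')
for lo in np.arange(.125,.2,.01):
  k=Q[(Q[:,2]>=lo)&(Q[:,2]<lo+.01)]
  if len(k):print(round(lo,3),len(k),k.min(0),k.max(0))
E
```

```text
[0.58861045 0.27683162 0.15609324] 0.013023642549843837
s2 tcp px [[334.91169909 195.38618587]] knob top px [[334.20062067 203.52343403]]
w3 tcp px [[257.87515151 226.78488893]] knob top px [[261.20206345 215.35565669]]
finger pts 556 [0.57589338 0.25500491 0.18524125] [0.59485942 0.29955568 0.19999199]
0.185 360 [0.57596422 0.25500491 0.18524125] [0.59485942 0.29955568 0.19494775]
0.195 196 [0.57589338 0.26035678 0.19500069] [0.57846251 0.29408504 0.19999199]
scene
0.125 93 [0.57686979 0.26907496 0.12547652] [0.60507002 0.29298537 0.13498711]
0.135 11 [0.58266553 0.26894572 0.13503166] [0.59497611 0.29194319 0.13682571]
0.185 54 [0.57943779 0.25552614 0.18594171] [0.60099074 0.30114618 0.19489063]
0.195 46 [0.57742871 0.25697891 0.19513636] [0.60193371 0.30106673 0.19997503]
```

```bash
python3 - <<'E'
from h import *
for f,t in(('w1',[.51604,-.29554,.3334]),('w2',[.58487,.2749,.33265]),('w3',[.5886,.2768,.1561]),('sc0',[.1549,-.6565,.1959]),('top0',[.1549,-.6565,.1959])):
  z=load(f);P=cloud(z)-t
  m=(np.hypot(P[...,0],P[...,1])<.08)&(P[...,2]>-.012)&(P[...,2]<.07);Q=P[m]
  print(f)
  for lo in np.arange(-.01,.07,.01):
    k=Q[(Q[:,2]>=lo)&(Q[:,2]<lo+.01)]
    if len(k):print(round(lo,3),len(k),k.min(0).round(3),k.max(0).round(3))
z=load('w2');im=z['im'][:,:,::-1];sc=load('sc0')
print(proj(sc,[.1549,-.6565,.1959]))
E
```

```text
w1
0.02 38 [-0.019 -0.04   0.028] [0.017 0.037 0.03 ]
0.03 728 [-0.024 -0.052  0.03 ] [0.016 0.047 0.04 ]
0.04 945 [-0.024 -0.052  0.04 ] [0.012 0.047 0.05 ]
0.05 939 [-0.024 -0.053  0.05 ] [0.005 0.049 0.06 ]
0.06 1135 [-0.025 -0.054  0.06 ] [0.017 0.05  0.07 ]
w2
0.02 42 [-0.011 -0.038  0.028] [0.009 0.038 0.03 ]
0.03 709 [-0.013 -0.051  0.03 ] [0.009 0.051 0.04 ]
0.04 965 [-0.013 -0.051  0.04 ] [0.004 0.051 0.05 ]
0.05 943 [-0.013 -0.052  0.05 ] [-0.002  0.052  0.06 ]
0.06 1131 [-0.013 -0.053  0.06 ] [0.009 0.054 0.07 ]
w3
0.02 3 [-0.01  -0.009  0.029] [-0.01   0.009  0.03 ]
0.03 404 [-0.013 -0.022  0.03 ] [0.006 0.023 0.04 ]
0.04 531 [-0.013 -0.016  0.04 ] [-0.     0.017  0.05 ]
0.05 373 [-0.013 -0.015  0.05 ] [-0.006  0.016  0.06 ]
0.06 374 [-0.013 -0.014  0.06 ] [0.009 0.014 0.07 ]
sc0
0.02 3 [ 0.003 -0.043  0.029] [ 0.019 -0.04   0.03 ]
0.03 28 [-0.027 -0.057  0.031] [0.022 0.063 0.04 ]
0.04 37 [-0.022 -0.056  0.04 ] [0.025 0.065 0.05 ]
0.05 35 [-0.023 -0.053  0.05 ] [0.027 0.066 0.06 ]
0.06 38 [-0.028 -0.06   0.06 ] [0.025 0.07  0.07 ]
top0
[[191.69183469  28.74892298]]
```

All views put the finger ends about 29 mm above the reported TCP, so the first close happened just above the knob. True tip z ≈ reported z + 0.029, and I'll plan with that, checking it by contact.

>>> servo_tool(
  moves=[
    {"dx":0.001,"dy":0.002,"dz":0,"roll":0,"jaw":0.6},
    {"dx":0,"dy":0,"dz":0,"roll":0,"jaw":0.6},
    {"dx":0,"dy":0,"dz":0,"roll":0,"jaw":0.6},
    {"dx":0,"dy":0,"dz":0,"roll":0,"jaw":0.6},
    {"dx":0,"dy":0,"dz":-0.02,"roll":0,"jaw":0.6},
    {"dx":0,"dy":0,"dz":-0.02,"roll":0,"jaw":0.6},
    {"dx":0,"dy":0,"dz":-0.02,"roll":0,"jaw":0.6},
    {"dx":0,"dy":0,"dz":-0.01,"roll":0,"jaw":0.6},
    {"dx":0,"dy":0,"dz":-0.008,"roll":0,"jaw":0.6},
    {"dx":0,"dy":0,"dz":0,"roll":0,"jaw":0.15},
  ],
)

```text
t: 6.6
eef_pos: [0.5899, 0.279, 0.0786]
ee_rot: [-3.141, -0.0, -3.137]
force: [-0.6, -0.5, 0.2]
width: 0.0472
gripper_force: 0.0
```

>>> servo_tool(
  moves=[
    {"dx":0,"dy":0,"dz":0,"roll":0,"jaw":0.15},
    {"dx":0,"dy":0,"dz":0,"roll":0,"jaw":0.15},
    {"dx":0,"dy":0,"dz":0,"roll":0,"jaw":0.15},
    {"dx":0,"dy":0,"dz":0,"roll":0,"jaw":0.15},
    {"dx":0,"dy":0,"dz":0,"roll":0,"jaw":0.15},
    {"dx":0,"dy":0,"dz":0.005,"roll":0,"jaw":0.15},
    {"dx":0,"dy":0,"dz":0.01,"roll":0,"jaw":0.15},
    {"dx":0,"dy":0,"dz":0.01,"roll":0,"jaw":0.15},
    {"dx":0,"dy":0,"dz":0.02,"roll":0,"jaw":0.15},
    {"dx":0,"dy":0,"dz":0.005,"roll":0,"jaw":0.15},
  ],
)

```text
t: 7.85
eef_pos: [0.5909, 0.2797, 0.1306]
ee_rot: [3.14, 0.002, -3.137]
force: [0.2, -0.5, -3.4]
width: 0.0248
gripper_force: 20.0
```

>>> servo_tool(
  moves=[
    {"dx":-0.035,"dy":-0.002,"dz":0,"roll":0,"jaw":0.15},
    {"dx":-0.035,"dy":-0.002,"dz":0,"roll":0,"jaw":0.15},
    {"dx":-0.035,"dy":-0.002,"dz":0,"roll":0,"jaw":0.15},
    {"dx":-0.035,"dy":-0.002,"dz":0,"roll":0,"jaw":0.15},
    {"dx":-0.032,"dy":-0.001,"dz":0,"roll":0,"jaw":0.15},
    {"dx":0,"dy":0,"dz":-0.02,"roll":0,"jaw":0.15},
    {"dx":0,"dy":0,"dz":-0.02,"roll":0,"jaw":0.15},
    {"dx":0,"dy":0,"dz":-0.01,"roll":0,"jaw":0.15},
    {"dx":0,"dy":0,"dz":-0.005,"roll":0,"jaw":0.15},
    {"dx":0,"dy":0,"dz":0,"roll":0,"jaw":0.15},
  ],
)

```text
t: 9.1
eef_pos: [0.4183, 0.2703, 0.0741]
ee_rot: [3.141, 0.0, -3.137]
force: [0.0, -0.2, -2.6]
width: 0.0242
gripper_force: 20.0
```

>>> servo_tool(
  moves=[
    {"dx":0,"dy":0,"dz":-0.001,"roll":0,"jaw":0.15},
    {"dx":0,"dy":0,"dz":-0.001,"roll":0,"jaw":0.15},
    {"dx":0,"dy":0,"dz":-0.001,"roll":0,"jaw":0.15},
    {"dx":0,"dy":0,"dz":0,"roll":0,"jaw":0.15},
    {"dx":0,"dy":0,"dz":0,"roll":0,"jaw":0.15},
    {"dx":0,"dy":0,"dz":0,"roll":0,"jaw":0.15},
    {"dx":0,"dy":0,"dz":0,"roll":0,"jaw":0.15},
    {"dx":0,"dy":0,"dz":0,"roll":0,"jaw":0.15},
    {"dx":0,"dy":0,"dz":0,"roll":0,"jaw":0.15},
    {"dx":0,"dy":0,"dz":0,"roll":0,"jaw":0.15},
  ],
)

```text
t: 10.35
eef_pos: [0.4184, 0.2707, 0.0734]
ee_rot: [3.14, 0.002, -3.136]
force: [-11.9, -2.3, 22.7]
width: 0.0247
gripper_force: 21.0
```

>>> servo_tool(
  moves=[
    {"dx":0,"dy":0,"dz":0.001,"roll":0,"jaw":0.15},
    {"dx":0,"dy":0,"dz":0.001,"roll":0,"jaw":0.4},
    {"dx":0,"dy":0,"dz":0,"roll":0,"jaw":0.6},
    {"dx":0,"dy":0,"dz":0,"roll":0,"jaw":0.7},
    {"dx":0,"dy":0,"dz":0,"roll":0,"jaw":0.8},
    {"dx":0,"dy":0,"dz":0.02,"roll":0,"jaw":0.8},
    {"dx":0,"dy":0,"dz":0.03,"roll":0,"jaw":0.8},
    {"dx":0,"dy":0,"dz":0.05,"roll":0,"jaw":0.8},
    {"dx":0,"dy":0,"dz":0.05,"roll":0,"jaw":0.8},
    {"dx":0,"dy":0,"dz":0.05,"roll":0,"jaw":0.8},
  ],
)

```text
t: 11.6
eef_pos: [0.4179, 0.2698, 0.2744]
ee_rot: [-3.142, -0.0, -3.137]
force: [1.2, 1.1, -0.4]
width: 0.0701
gripper_force: 0.0
```

```bash
cat > co.py <<'E'
from h import *
import sys
def coasters(f,pl=.015,box=(.37,.62,-.42,-.165)):
    z=load(f);hsv=cv2.cvtColor(z['im'],cv2.COLOR_RGB2HSV)
    # green or orange-cork pixels inside box
    v,u=np.mgrid[:384,:512];W=pts(z,u.ravel(),v.ravel(),plane=pl).reshape(384,512,3)
    m=(hsv[...,1]>90)&(hsv[...,0]>35)&(W[...,0]>box[0])&(W[...,0]<box[1])&(W[...,1]>box[2])&(W[...,1]<box[3])
    out=[]
    for c in cv2.findContours(cv2.morphologyEx(m.astype(np.uint8),cv2.MORPH_OPEN,np.ones((3,3),np.uint8)),0,2)[0]:
        if not 300<cv2.contourArea(c): continue
        c=c[:,0].astype(float);w=(pts(z,c[:,0],c[:,1],plane=pl)[:,:2]*1000).astype(np.float32)
        (x,y),(a,b),g=cv2.minAreaRect(w)
        print('coaster px',c.mean(0).round(),'c',round(x,1),round(y,1),'wh',round(a,1),round(b,1),'ang',round(g,1))
if __name__=='__main__':
    coasters(sys.argv[1])
E
python3 co.py w1
python3 - <<'E'
from h import *
z=load('w1');hsv=cv2.cvtColor(z['im'],cv2.COLOR_RGB2HSV);m=cv2.inRange(hsv,(0,0,165),(180,50,255))
v,u=np.mgrid[:384,:512];W=pts(z,u.ravel(),v.ravel(),plane=.006).reshape(384,512,3)
q=W[(m>0)&(W[...,1]<-.13)&(W[...,0]<.66)];(c,s,a)=cv2.minAreaRect((q[:,:2]*1000).astype(np.float32));print('tray',c,s,a)
P=cloud(z);print('tray floor z',np.nanmedian(P[(m>0)&(abs(W[...,0]-.5)<.1)&(abs(W[...,1]+.3)<.1)][:,2]))
E
```

```text
coaster px [278. 174.] c 548.3 -252.8 wh 52.2 51.1 ang 15.1
coaster px [227. 159.] c 547.5 -339.1 wh 52.0 52.2 ang 1.9
coaster px [298. 106.] c 446.1 -252.2 wh 52.4 52.3 ang 33.5
coaster px [237.  97.] c 454.0 -343.3 wh 52.3 52.0 ang 50.2
tray (499.10552978515625, -397.9609375) (297.78863525390625, 494.4845886230469) 0.0917670950293541
tray floor z 0.0021668198771067626
```

>>> servo_tool(
  moves=[
    {"dx":0.026,"dy":-0.047,"dz":0,"roll":0,"jaw":0.8},
    {"dx":0.026,"dy":-0.047,"dz":0,"roll":0,"jaw":0.8},
    {"dx":0.026,"dy":-0.047,"dz":0,"roll":0,"jaw":0.8},
    {"dx":0.026,"dy":-0.047,"dz":0,"roll":2,"jaw":0.8},
    {"dx":0.026,"dy":-0.047,"dz":0,"roll":2,"jaw":0.8},
    {"dx":0.026,"dy":-0.047,"dz":0,"roll":0.5,"jaw":0.8},
    {"dx":0,"dy":0,"dz":-0.04,"roll":0,"jaw":0.8},
    {"dx":0,"dy":0,"dz":0,"roll":0,"jaw":0.8},
    {"dx":0,"dy":0,"dz":0,"roll":0,"jaw":0.8},
    {"dx":0,"dy":0,"dz":0,"roll":0,"jaw":0.8},
  ],
)

```text
t: 12.85
eef_pos: [0.5747, -0.0112, 0.2345]
ee_rot: [3.141, 0.003, -3.057]
force: [-0.5, 0.9, 0.1]
width: 0.0699
gripper_force: 0.0
```

```bash
python3 - <<'E'
from h import *
s=get_state();print(s['eef_pos'],np.degrees(s['ee_rot']),s['q'])
a,_=snap('wrist','w4');cv2.imwrite('pics/w4b.png',cv2.resize(a[:,:,::-1],(800,600),interpolation=2))
E
```

```text
[ 0.5747417  -0.01120155  0.23452654] [ 1.79993616e+02  1.43850431e-01 -1.75144348e+02] [ 3.21048239e-01  1.70277006e-01 -1.57897263e-01  5.06895045e-04
 -1.24015512e+00 -1.80726129e+00]
```

View pics/w4b.png

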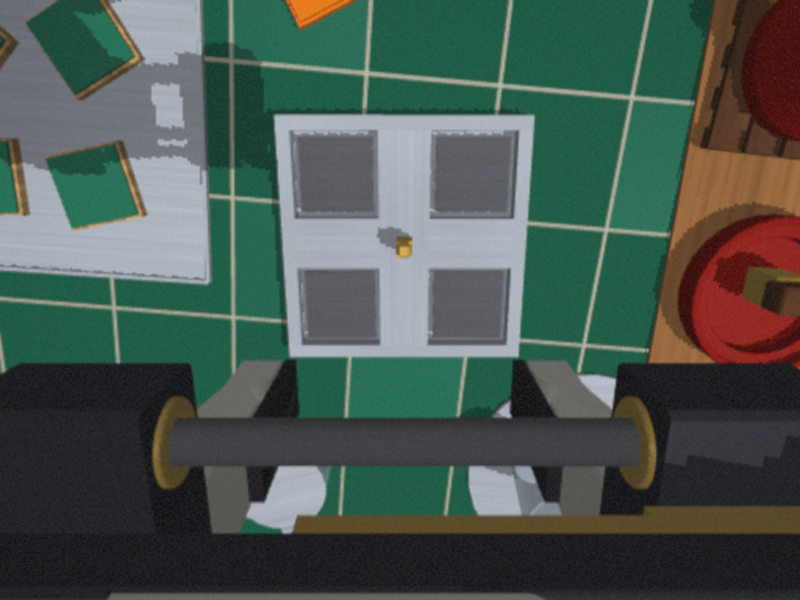

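The view shows the stand square between the fingers: outer corners (275,114), (534,114), (519,357), (289,357), and the post at (404,243). The open dish with the handle is at right, around (775,285).

```bash
python3 - <<'E'
from h import *
z=load('w4');f=lambda L,pl:pts(z,np.array(L)[:,0]*.64,np.array(L)[:,1]*.64,plane=pl)[:,:2]*1000
o=f([(275,114),(534,114),(519,357),(289,357)],.017)
w=[f(L,.017) for L in([(291,130),(378,130),(379,217),(295,217)],[(430,130),(516,130),(514,217),(431,217)],[(299,268),(380,268),(381,345),(302,345)],[(430,268),(509,268),(507,344),(429,344)])]
for n,q in [('outer',o)]+list(zip('TL TR BL BR'.split(),w)): print(n,q.mean(0).round(1),np.linalg.norm(np.roll(q,-1,0)-q,axis=1).round(1))
C=np.array([q.mean(0) for q in w]);print('centre',C.mean(0));
for a,b in((0,2),(1,3)):print(np.degrees(np.arctan2(*(C[b]-C[a])[::-1])),np.linalg.norm(C[b]-C[a]))
for a,b in((1,0),(3,2)):print(np.degrees(np.arctan2(*(C[b]-C[a])[::-1]))+90)
print('post top',f([(404,239)],.047))
P=cloud(z);print('rim z',np.nanmedian(P[int(.64*180):int(.64*200),int(.64*395):int(.64*415),2]))
E
python3 co.py w4
```

```text
outer [571.6 -10.8] [188.4 190.5 191.  190.5]
TL [523.7 -66.4] [63.8 63.6 64.5 63.6]
TR [515.  36.] [63.1 63.6 63.7 63.6]
BL [627.8 -57.6] [63.9 65.1 65.1 65.1]
BR [618.6  45.5] [62.4 64.2 64.3 64.2]
centre [571.2988069  -10.62340846]
4.843247156118497 104.4336106475873
5.208050704840009 103.99069357065217
4.851259286477315
5.097683743621843
post top [[562.82449515 -11.70114247]]
rim z 0.016065186864707315
coaster px [ 58. 118.] c 548.4 -250.7 wh 52.2 53.2 ang 16.1
coaster px [  6. 114.] c 547.6 -313.3 wh 11.7 52.8 ang 82.5
coaster px [52. 29.] c 446.3 -250.5 wh 53.1 52.8 ang 33.3
```

>>> servo_tool(
  moves=[
    {"dx":-0.003,"dy":-0.04,"dz":0,"roll":2,"jaw":0.8},
    {"dx":-0.004,"dy":-0.04,"dz":0,"roll":2,"jaw":0.8},
    {"dx":-0.004,"dy":-0.04,"dz":0,"roll":2,"jaw":0.8},
    {"dx":-0.004,"dy":-0.04,"dz":0,"roll":2,"jaw":0.8},
    {"dx":-0.004,"dy":-0.04,"dz":0,"roll":2,"jaw":0.8},
    {"dx":-0.004,"dy":-0.041,"dz":0,"roll":0.3,"jaw":0.8},
    {"dx":-0.004,"dy":0,"dz":-0.05,"roll":0,"jaw":0.8},
    {"dx":0,"dy":0,"dz":0,"roll":0,"jaw":0.8},
    {"dx":0,"dy":0,"dz":0,"roll":0,"jaw":0.8},
    {"dx":0,"dy":0,"dz":0,"roll":0,"jaw":0.8},
  ],
)

```text
t: 14.15
eef_pos: [0.5485, -0.2526, 0.1851]
ee_rot: [-3.14, 0.003, -2.877]
force: [0.3, 0.1, 0.6]
width: 0.07
gripper_force: 0.0
```

```bash
python3 - <<'E'
from h import *
s=get_state();print(s['eef_pos'],np.degrees(s['ee_rot']))
snap('wrist','w5')
E
python3 co.py w5
```

```text
[ 0.5485394  -0.25264834  0.18507852] [-1.79901566e+02  1.61305177e-01 -1.64839780e+02]
coaster px [252. 159.] c 547.9 -252.6 wh 51.9 52.3 ang 15.2
coaster px [183. 144.] c 547.4 -338.7 wh 52.5 53.0 ang 2.2
coaster px [348. 140.] c 498.2 -168.0 wh 91.1 6.4 ang 0.6
coaster px [285.  70.] c 446.2 -252.0 wh 52.7 52.6 ang 33.5
coaster px [196.  52.] c 454.2 -342.8 wh 52.5 52.5 ang 50.2
coaster px [378.  54.] c 409.1 -168.5 wh 78.1 8.0 ang 1.3
```

Stand centre ≈ (0.5716, −0.011), yaw 5.0°. Side lengths (190) and well spacing (104) both match. Descending around the coaster at (0.548, −0.2526).

>>> servo_tool(
  moves=[
    {"dx":0,"dy":0,"dz":-0.05,"roll":0,"jaw":0.8},
    {"dx":0,"dy":0,"dz":-0.05,"roll":0,"jaw":0.8},
    {"dx":0,"dy":0,"dz":-0.05,"roll":0,"jaw":0.8},
    {"dx":0,"dy":0,"dz":-0.03,"roll":0,"jaw":0.8},
    {"dx":0,"dy":0,"dz":-0.015,"roll":0,"jaw":0.8},
    {"dx":0,"dy":0,"dz":-0.009,"roll":0,"jaw":0.8},
    {"dx":0,"dy":0,"dz":0,"roll":0,"jaw":0.8},
    {"dx":0,"dy":0,"dz":-0.001,"roll":0,"jaw":0.8},
    {"dx":0,"dy":0,"dz":-0.001,"roll":0,"jaw":0.8},
    {"dx":0,"dy":0,"dz":0,"roll":0,"jaw":0.8},
  ],
)

```text
t: 15.45
eef_pos: [0.5472, -0.253, -0.0228]
ee_rot: [-3.141, 0.001, -2.878]
force: [-0.5, -0.2, -1.1]
width: 0.0697
gripper_force: 0.0
```

>>> servo_tool(
  moves=[
    {"dx":0,"dy":0,"dz":-0.001,"roll":0,"jaw":0.8},
    {"dx":0,"dy":0,"dz":-0.001,"roll":0,"jaw":0.8},
    {"dx":0,"dy":0,"dz":0,"roll":0,"jaw":0.8},
    {"dx":0,"dy":0,"dz":0,"roll":0,"jaw":0.8},
    {"dx":0,"dy":0,"dz":0,"roll":0,"jaw":0.8},
    {"dx":0,"dy":0,"dz":0,"roll":0,"jaw":0.8},
    {"dx":0,"dy":0,"dz":0,"roll":0,"jaw":0.8},
    {"dx":0,"dy":0,"dz":0,"roll":0,"jaw":0.8},
    {"dx":0,"dy":0,"dz":0,"roll":0,"jaw":0.8},
    {"dx":0,"dy":0,"dz":0,"roll":0,"jaw":0.8},
  ],
)

```text
t: 16.7
eef_pos: [0.547, -0.2529, -0.0252]
ee_rot: [-3.142, 0.0, -2.878]
force: [-0.1, 0.7, -0.2]
width: 0.0702
gripper_force: 0.0
```

>>> servo_tool(
  moves=[
    {"dx":0,"dy":0,"dz":-0.001,"roll":0,"jaw":0.8},
    {"dx":0,"dy":0,"dz":0,"roll":0,"jaw":0.8},
    {"dx":0,"dy":0,"dz":-0.001,"roll":0,"jaw":0.8},
    {"dx":0,"dy":0,"dz":0,"roll":0,"jaw":0.8},
    {"dx":0,"dy":0,"dz":0,"roll":0,"jaw":0.8},
    {"dx":0,"dy":0,"dz":0,"roll":0,"jaw":0.8},
    {"dx":0,"dy":0,"dz":0,"roll":0,"jaw":0.8},
    {"dx":0,"dy":0,"dz":0,"roll":0,"jaw":0.8},
    {"dx":0,"dy":0,"dz":0,"roll":0,"jaw":0.8},
    {"dx":0,"dy":0,"dz":0,"roll":0,"jaw":0.8},
  ],
)

```text
t: 17.95
eef_pos: [0.547, -0.2529, -0.0265]
ee_rot: [-3.141, 0.0, -2.878]
force: [-3.4, 1.3, 6.9]
width: 0.07
gripper_force: 3.7
```

Contact at −0.0264 on the tray floor (0.003) confirms the offset of 29.3 mm. Now I raise to grip only the coaster's upper edge, then close and lift.

>>> servo_tool(
  moves=[
    {"dx":0.001,"dy":0,"dz":0.004,"roll":0,"jaw":0.8},
    {"dx":0,"dy":0,"dz":0.004,"roll":0,"jaw":0.8},
    {"dx":0,"dy":0,"dz":0,"roll":0,"jaw":0.55},
    {"dx":0,"dy":0,"dz":0,"roll":0,"jaw":0.55},
    {"dx":0,"dy":0,"dz":0,"roll":0,"jaw":0.55},
    {"dx":0,"dy":0,"dz":0,"roll":0,"jaw":0.55},
    {"dx":0,"dy":0,"dz":0,"roll":0,"jaw":0.55},
    {"dx":0,"dy":0,"dz":0.02,"roll":0,"jaw":0.55},
    {"dx":0,"dy":0,"dz":0.03,"roll":0,"jaw":0.55},
    {"dx":0,"dy":0,"dz":0.03,"roll":0,"jaw":0.55},
  ],
  newtons=25,
)

```text
t: 19.2
eef_pos: [0.5475, -0.2529, 0.0611]
ee_rot: [3.141, -0.001, -2.879]
force: [0.5, 0.6, -0.9]
width: 0.0575
gripper_force: 25.0
```

>>> servo_tool(
  moves=[
    {"dx":-0.004,"dy":0.035,"dz":0,"roll":-2,"jaw":0.55},
    {"dx":-0.004,"dy":0.035,"dz":0,"roll":-2,"jaw":0.55},
    {"dx":-0.004,"dy":0.035,"dz":0,"roll":-2,"jaw":0.55},
    {"dx":-0.004,"dy":0.035,"dz":0,"roll":-2,"jaw":0.55},
    {"dx":-0.004,"dy":0.035,"dz":0,"roll":-2,"jaw":0.55},
    {"dx":-0.003,"dy":0.011,"dz":0,"roll":0,"jaw":0.55},
    {"dx":0,"dy":0,"dz":-0.03,"roll":0,"jaw":0.55},
    {"dx":0,"dy":0,"dz":-0.02,"roll":0,"jaw":0.55},
    {"dx":0,"dy":0,"dz":0,"roll":0,"jaw":0.55},
    {"dx":0,"dy":0,"dz":0,"roll":0,"jaw":0.55},
  ],
)

```text
t: 20.45
eef_pos: [0.5255, -0.0672, 0.0113]
ee_rot: [-3.141, 0.0, -3.053]
force: [-0.6, -0.9, -0.5]
width: 0.0575
gripper_force: 25.0
```

```bash
python3 - <<'E'
from h import *
s=get_state();print(s['eef_pos'],np.degrees(s['ee_rot']))
a,_=snap('wrist','w6');cv2.imwrite('pics/w6b.png',cv2.resize(a[60:300,130:450,::-1],(800,600),interpolation=2))
z=load('w6')
def w(cx,cy,h,zz,a=5):
    c,s=np.cos(np.radians(a)),np.sin(np.radians(a));return [(cx+h*(i*c-j*s),cy+h*(i*s+j*c),zz) for i,j in((-1,-1),(-1,1),(1,1),(1,-1))]
print('well pred',((proj(z,w(.524,-.067,.0325,.017))-[130,60])*2.5).round())
p=s['eef_pos'];print('coaster bottom pred',((proj(z,w(p[0],p[1],.029,p[2]+.022))-[130,60])*2.5).round(), 'top',((proj(z,w(p[0],p[1],.029,p[2]+.034))-[130,60])*2.5).round())
E
```

```text
[ 0.52547816 -0.06723579  0.01131848] [-1.79988673e+02  2.38889168e-02 -1.74914351e+02]
well pred [[175. 285.]
 [468. 285.]
 [454. 545.]
 [187. 545.]]
coaster bottom pred [[178. 327.]
 [461. 327.]
 [449. 576.]
 [190. 575.]] top [[168. 344.]
 [471. 345.]
 [457. 608.]
 [181. 607.]]
```

View pics/w6b.png

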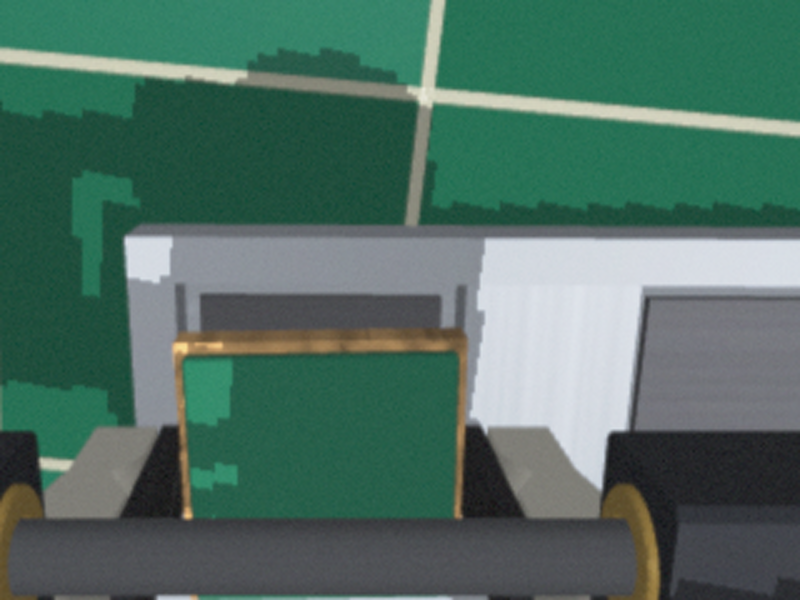

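Held coaster at (320,420) in the crop; the well's near edge is at row 285 and its sides at columns 175 and 467, matching the prediction to a pixel. Shift −1.5 mm in x and lower.

>>> servo_tool(
  moves=[
    {"dx":-0.0015,"dy":0,"dz":-0.008,"roll":0,"jaw":0.55},
    {"dx":0,"dy":0,"dz":-0.006,"roll":0,"jaw":0.55},
    {"dx":0,"dy":0,"dz":-0.004,"roll":0,"jaw":0.55},
    {"dx":0,"dy":0,"dz":-0.002,"roll":0,"jaw":0.55},
    {"dx":0,"dy":0,"dz":-0.001,"roll":0,"jaw":0.55},
    {"dx":0,"dy":0,"dz":0,"roll":0,"jaw":0.55},
    {"dx":0,"dy":0,"dz":0,"roll":0,"jaw":0.55},
    {"dx":0,"dy":0,"dz":0,"roll":0,"jaw":0.55},
    {"dx":0,"dy":0,"dz":0,"roll":0,"jaw":0.55},
    {"dx":0,"dy":0,"dz":0,"roll":0,"jaw":0.55},
  ],
)

```text
t: 21.75
eef_pos: [0.5236, -0.0669, -0.0102]
ee_rot: [3.142, 0.0, -3.053]
force: [0.1, -0.6, -0.7]
width: 0.0574
gripper_force: 25.0
```

>>> servo_tool(
  moves=[
    {"dx":0,"dy":0,"dz":-0.0005,"roll":0,"jaw":0.55},
    {"dx":0,"dy":0,"dz":0,"roll":0,"jaw":0.8},
    {"dx":0,"dy":0,"dz":0,"roll":0,"jaw":0.8},
    {"dx":0,"dy":0,"dz":0.03,"roll":0,"jaw":0.8},
    {"dx":0,"dy":0,"dz":0,"roll":0,"jaw":0},
    {"dx":0,"dy":0,"dz":0,"roll":0,"jaw":0},
    {"dx":0,"dy":0,"dz":0,"roll":0,"jaw":0},
    {"dx":0,"dy":0,"dz":0,"roll":0,"jaw":0},
    {"dx":0,"dy":0,"dz":0,"roll":0,"jaw":0},
    {"dx":0,"dy":0,"dz":0,"roll":0,"jaw":0},
  ],
)

```text
t: 23.0
eef_pos: [0.5235, -0.0669, 0.0191]
ee_rot: [-3.142, -0.0, -3.053]
force: [0.6, -0.5, -0.2]
width: 0.0159
gripper_force: 0.0
```

>>> servo_tool(
  moves=[
    {"dx":0,"dy":0,"dz":-0.015,"roll":0,"jaw":0},
    {"dx":0,"dy":0,"dz":-0.007,"roll":0,"jaw":0},
    {"dx":0,"dy":0,"dz":-0.002,"roll":0,"jaw":0},
    {"dx":0,"dy":0,"dz":-0.001,"roll":0,"jaw":0},
    {"dx":0,"dy":0,"dz":-0.001,"roll":0,"jaw":0},
    {"dx":0,"dy":0,"dz":-0.001,"roll":0,"jaw":0},
    {"dx":0,"dy":0,"dz":-0.001,"roll":0,"jaw":0},
    {"dx":0,"dy":0,"dz":-0.001,"roll":0,"jaw":0},
    {"dx":0,"dy":0,"dz":0,"roll":0,"jaw":0},
    {"dx":0,"dy":0,"dz":0,"roll":0,"jaw":0},
  ],
)

```text
t: 24.25
eef_pos: [0.5238, -0.0669, -0.0096]
ee_rot: [3.142, 0.0, -3.053]
force: [-0.5, 0.2, 4.6]
width: 0.0002
gripper_force: 1.9
```

>>> servo_tool(
  moves=[
    {"dx":0,"dy":0,"dz":-0.0005,"roll":0,"jaw":0},
    {"dx":0,"dy":0,"dz":-0.0005,"roll":0,"jaw":0},
    {"dx":0,"dy":0,"dz":-0.0005,"roll":0,"jaw":0},
    {"dx":0,"dy":0,"dz":-0.0005,"roll":0,"jaw":0},
    {"dx":0,"dy":0,"dz":-0.0005,"roll":0,"jaw":0},
    {"dx":0,"dy":0,"dz":-0.0005,"roll":0,"jaw":0},
    {"dx":0,"dy":0,"dz":0,"roll":0,"jaw":0},
    {"dx":0,"dy":0,"dz":0,"roll":0,"jaw":0},
    {"dx":0,"dy":0,"dz":0,"roll":0,"jaw":0},
    {"dx":0,"dy":0,"dz":0,"roll":0,"jaw":0},
  ],
)

```text
t: 25.5
eef_pos: [0.5238, -0.0669, -0.0116]
ee_rot: [-3.141, 0.001, -3.052]
force: [-4.4, 1.9, 15.7]
width: 0.0007
gripper_force: 8.4
```

Home (contact 15.7 N at the expected 1 mm proud). On to the coaster at (446, −252).

>>> servo_tool(
  moves=[
    {"dx":0,"dy":0,"dz":0.05,"roll":0,"jaw":0},
    {"dx":0,"dy":0,"dz":0.05,"roll":0,"jaw":0.8},
    {"dx":-0.0156,"dy":-0.037,"dz":0.015,"roll":5.7,"jaw":0.8},
    {"dx":-0.0156,"dy":-0.037,"dz":0.015,"roll":5.7,"jaw":0.8},
    {"dx":-0.0156,"dy":-0.037,"dz":0.015,"roll":5.7,"jaw":0.8},
    {"dx":-0.0156,"dy":-0.037,"dz":0.015,"roll":5.7,"jaw":0.8},
    {"dx":-0.0156,"dy":-0.037,"dz":0.015,"roll":5.7,"jaw":0.8},
    {"dx":0,"dy":0,"dz":0,"roll":0,"jaw":0.8},
    {"dx":0,"dy":0,"dz":0,"roll":0,"jaw":0.8},
    {"dx":0,"dy":0,"dz":0,"roll":0,"jaw":0.8},
  ],
)

```text
t: 26.75
eef_pos: [0.4455, -0.2512, 0.1616]
ee_rot: [3.141, -0.001, -2.555]
force: [-0.4, 0.2, 0.1]
width: 0.0704
gripper_force: 0.0
```

```bash
cat > look.py <<'E'
from h import *
import sys
from co import coasters
s=get_state();print(s['eef_pos'].round(4),np.degrees(s['ee_rot']).round(1),s['q'][5].round(2))
snap('wrist',sys.argv[1]);coasters(sys.argv[1])
E
python3 look.py w7
```

```text
[ 0.4455 -0.2512  0.1616] [ 179.9   -0.  -146.4] -0.86
coaster px [217. 313.] c 608.6 -193.9 wh 40.4 92.5 ang 33.6
coaster px [302. 242.] c 484.1 -168.2 wh 70.9 7.1 ang 0.8
coaster px [133. 204.] c 546.9 -338.8 wh 53.4 52.7 ang 1.8
coaster px [346. 183.] c 407.0 -168.8 wh 73.7 8.2 ang 0.6
coaster px [260. 177.] c 445.8 -252.1 wh 52.0 52.5 ang 33.6
coaster px [175. 126.] c 453.5 -343.1 wh 52.5 52.8 ang 50.0
```

>>> servo_tool(
  moves=[
    {"dx":0.0005,"dy":-0.001,"dz":-0.05,"roll":0,"jaw":0.8},
    {"dx":0,"dy":0,"dz":-0.05,"roll":0,"jaw":0.8},
    {"dx":0,"dy":0,"dz":-0.05,"roll":0,"jaw":0.8},
    {"dx":0,"dy":0,"dz":-0.02,"roll":0,"jaw":0.8},
    {"dx":0,"dy":0,"dz":-0.0105,"roll":0,"jaw":0.8},
    {"dx":0,"dy":0,"dz":0,"roll":0,"jaw":0.8},
    {"dx":0,"dy":0,"dz":0,"roll":0,"jaw":0.55},
    {"dx":0,"dy":0,"dz":0,"roll":0,"jaw":0.55},
    {"dx":0,"dy":0,"dz":0,"roll":0,"jaw":0.55},
    {"dx":0,"dy":0,"dz":0,"roll":0,"jaw":0.55},
  ],
)

```text
t: 28.05
eef_pos: [0.4469, -0.253, -0.0173]
ee_rot: [-3.14, 0.001, -2.555]
force: [-0.4, 2.0, 7.8]
width: 0.0569
gripper_force: 25.0
```

Force 7.8 N upward and 1.5 mm high is odd, so I'll reopen and settle before trusting the grip.

>>> servo_tool(
  moves=[
    {"dx":0,"dy":0,"dz":0,"roll":0,"jaw":0.8},
    {"dx":0,"dy":0,"dz":0,"roll":0,"jaw":0.8},
    {"dx":0,"dy":0,"dz":0,"roll":0,"jaw":0.8},
    {"dx":0,"dy":0,"dz":0,"roll":0,"jaw":0.8},
    {"dx":0,"dy":0,"dz":0,"roll":0,"jaw":0.8},
    {"dx":0,"dy":0,"dz":0,"roll":0,"jaw":0.8},
    {"dx":0,"dy":0,"dz":0,"roll":0,"jaw":0.8},
    {"dx":0,"dy":0,"dz":0,"roll":0,"jaw":0.8},
    {"dx":0,"dy":0,"dz":0,"roll":0,"jaw":0.8},
    {"dx":0,"dy":0,"dz":0,"roll":0,"jaw":0.8},
  ],
)

```text
t: 29.3
eef_pos: [0.4461, -0.2529, -0.0182]
ee_rot: [3.142, 0.0, -2.556]
force: [-0.2, -0.4, 0.0]
width: 0.0699
gripper_force: 0.0
```

```bash
python3 look.py w8; python3 -c "
from h import *
a=load('w8')['im'];cv2.imwrite('pics/w8b.png',cv2.resize(a[60:300,90:410,::-1],(800,600),interpolation=2))"
```

```text
[ 0.4461 -0.2529 -0.0182] [ 180.     0.  -146.4] -0.85
coaster px [475. 221.] c 376.1 -171.3 wh 12.3 12.5 ang 0.7
coaster px [257. 221.] c 438.1 -257.9 wh 35.9 52.7 ang 33.6
coaster px [ 86. 162.] c 452.8 -342.6 wh 52.7 53.6 ang 50.1
```

View pics/w8b.png

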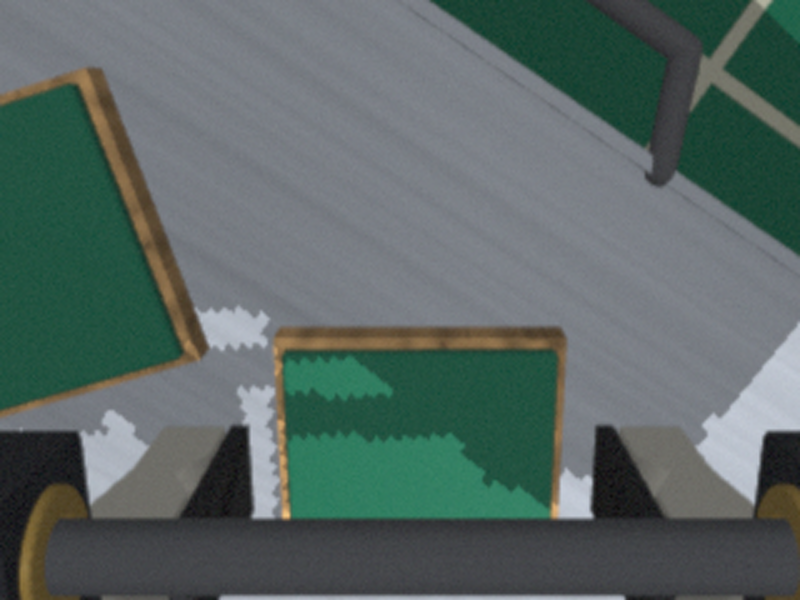

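The coaster (crop (420,440)) lies flat and square between the fingers with clearance on both sides. Grip again 1.5 mm lower.

>>> servo_tool(
  moves=[
    {"dx":0,"dy":0,"dz":-0.0015,"roll":0,"jaw":0.8},
    {"dx":0,"dy":0,"dz":0,"roll":0,"jaw":0.8},
    {"dx":0,"dy":0,"dz":0,"roll":0,"jaw":0.62},
    {"dx":0,"dy":0,"dz":0,"roll":0,"jaw":0.62},
    {"dx":0,"dy":0,"dz":0,"roll":0,"jaw":0.62},
    {"dx":0,"dy":0,"dz":0,"roll":0,"jaw":0.62},
    {"dx":0,"dy":0,"dz":0,"roll":0,"jaw":0.62},
    {"dx":0,"dy":0,"dz":0,"roll":0,"jaw":0.62},
    {"dx":0,"dy":0,"dz":0,"roll":0,"jaw":0.62},
    {"dx":0,"dy":0,"dz":0,"roll":0,"jaw":0.62},
  ],
  newtons=20,
)

```text
t: 30.6
eef_pos: [0.4461, -0.253, -0.0197]
ee_rot: [-3.142, 0.0, -2.555]
force: [-0.1, -0.3, -0.3]
width: 0.0574
gripper_force: 20.0
```

>>> servo_tool(
  moves=[
    {"dx":0,"dy":0,"dz":0.03,"roll":0,"jaw":0.62},
    {"dx":0,"dy":0,"dz":0.05,"roll":0,"jaw":0.62},
    {"dx":0.0303,"dy":0.0325,"dz":0,"roll":-4.8,"jaw":0.62},
    {"dx":0.0303,"dy":0.0325,"dz":0,"roll":-4.8,"jaw":0.62},
    {"dx":0.0303,"dy":0.0325,"dz":0,"roll":-4.8,"jaw":0.62},
    {"dx":0.0303,"dy":0.0325,"dz":0,"roll":-4.8,"jaw":0.62},
    {"dx":0.0303,"dy":0.0325,"dz":0,"roll":-4.7,"jaw":0.62},
    {"dx":0.03,"dy":0.0325,"dz":0,"roll":-4.7,"jaw":0.62},
    {"dx":0,"dy":0,"dz":-0.03,"roll":0,"jaw":0.62},
    {"dx":0,"dy":0,"dz":-0.02,"roll":0,"jaw":0.62},
  ],
)

```text
t: 31.85
eef_pos: [0.627, -0.0573, 0.0087]
ee_rot: [3.141, -0.002, -3.054]
force: [-0.9, -0.8, -0.2]
width: 0.0573
gripper_force: 20.0
```

>>> servo_tool(
  moves=[
    {"dx":0,"dy":0,"dz":0,"roll":0,"jaw":0.62},
    {"dx":0,"dy":0,"dz":0,"roll":0,"jaw":0.62},
    {"dx":0,"dy":0,"dz":0,"roll":0,"jaw":0.62},
    {"dx":0,"dy":0,"dz":0,"roll":0,"jaw":0.62},
    {"dx":0,"dy":0,"dz":0,"roll":0,"jaw":0.62},
    {"dx":0,"dy":0,"dz":0,"roll":0,"jaw":0.62},
    {"dx":0,"dy":0,"dz":0,"roll":0,"jaw":0.62},
    {"dx":0,"dy":0,"dz":0,"roll":0,"jaw":0.62},
    {"dx":0,"dy":0,"dz":0,"roll":0,"jaw":0.62},
    {"dx":0,"dy":0,"dz":0,"roll":0,"jaw":0.62},
  ],
)

```text
t: 33.1
eef_pos: [0.6275, -0.0579, 0.0102]
ee_rot: [-3.142, -0.0, -3.055]
force: [0.1, -0.4, -0.1]
width: 0.0578
gripper_force: 20.0
```

```bash
cat > wl.py <<'E'
from h import *
import sys
n,cx,cy,b=sys.argv[1],float(sys.argv[2]),float(sys.argv[3]),float(sys.argv[4])
s=get_state();print(s['eef_pos'].round(4),np.degrees(s['ee_rot']).round(1));snap('wrist',n);z=load(n);p=s['eef_pos']
def w(cx,cy,h,zz,a=5):
    c,q=np.cos(np.radians(a)),np.sin(np.radians(a));return np.array([(cx+h*(i*c-j*q),cy+h*(i*q+j*c),zz) for i,j in((-1,-1),(-1,1),(1,1),(1,-1))])
im=z['im'][:,:,::-1].copy();im=cv2.resize(im,None,fx=2,fy=2,interpolation=2)
for Q,col in((w(cx,cy,.0325,.017),(0,0,255)),(w(p[0],p[1],.029,p[2]+b,np.degrees(s['ee_rot'][2])+180),(255,0,255)),(w(p[0],p[1],.029,p[2]+b+.012,np.degrees(s['ee_rot'][2])+180),(255,255,0))):
    cv2.polylines(im,[(proj(z,Q)*2).round().astype(np.int32)],True,col,1)
c=(proj(z,[cx,cy,.017])[0]*2).astype(int);y=max(0,c[1]-200);x=max(0,c[0]-250)
cv2.imwrite('pics/%sb.png'%n,im[y:y+330,x:x+500])
E
python3 wl.py w9 .6276 -.058 .0227; python3 - <<'E'
from h import *
z=load('w9');P=cloud(z)
m=(abs(P[...,0]-.524)<.02)&(abs(P[...,1]+.067)<.02);print('coaster in well2 z',np.nanmedian(P[m][:,2]),m.sum())
E
```

```text
[ 0.6275 -0.0579  0.0102] [-180.   -0. -175.]
coaster in well2 z 0.017034844089070356 6412
```

View pics/w9b.png

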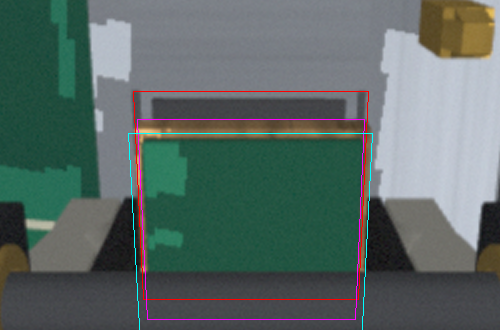

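The overlay shows the predicted well (red) lying on the real mouth edge, and the held coaster centred over it. Lower, release, press. The first coaster reads flat at rim height (~+0–1 mm).

>>> servo_tool(
  moves=[
    {"dx":0,"dy":0,"dz":-0.008,"roll":0,"jaw":0.62},
    {"dx":0,"dy":0,"dz":-0.007,"roll":0,"jaw":0.62},
    {"dx":0,"dy":0,"dz":-0.004,"roll":0,"jaw":0.62},
    {"dx":0,"dy":0,"dz":-0.0015,"roll":0,"jaw":0.62},
    {"dx":0,"dy":0,"dz":-0.0005,"roll":0,"jaw":0.62},
    {"dx":0,"dy":0,"dz":0,"roll":0,"jaw":0.62},
    {"dx":0,"dy":0,"dz":0,"roll":0,"jaw":0.8},
    {"dx":0,"dy":0,"dz":0,"roll":0,"jaw":0.8},
    {"dx":0,"dy":0,"dz":0,"roll":0,"jaw":0.8},
    {"dx":0,"dy":0,"dz":0.02,"roll":0,"jaw":0},
  ],
)

```text
t: 34.4
eef_pos: [0.6262, -0.0581, 0.008]
ee_rot: [-3.141, -0.003, -3.055]
force: [0.8, 0.1, -0.3]
width: 0.0647
gripper_force: 0.0
```

>>> servo_tool(
  moves=[
    {"dx":0,"dy":0,"dz":0.01,"roll":0,"jaw":0},
    {"dx":0,"dy":0,"dz":0,"roll":0,"jaw":0},
    {"dx":0,"dy":0,"dz":0,"roll":0,"jaw":0},
    {"dx":0,"dy":0,"dz":0,"roll":0,"jaw":0},
    {"dx":0,"dy":0,"dz":0,"roll":0,"jaw":0},
    {"dx":0,"dy":0,"dz":0,"roll":0,"jaw":0},
    {"dx":0,"dy":0,"dz":0,"roll":0,"jaw":0},
    {"dx":0,"dy":0,"dz":-0.015,"roll":0,"jaw":0},
    {"dx":0,"dy":0,"dz":-0.005,"roll":0,"jaw":0},
    {"dx":0,"dy":0,"dz":-0.002,"roll":0,"jaw":0},
  ],
)

```text
t: 35.65
eef_pos: [0.627, -0.058, -0.0037]
ee_rot: [-3.141, -0.001, -3.055]
force: [0.1, -0.0, 0.3]
width: 0.0004
gripper_force: 0.0
```

>>> servo_tool(
  moves=[
    {"dx":0,"dy":0,"dz":-0.001,"roll":0,"jaw":0},
    {"dx":0,"dy":0,"dz":-0.001,"roll":0,"jaw":0},
    {"dx":0,"dy":0,"dz":-0.001,"roll":0,"jaw":0},
    {"dx":0,"dy":0,"dz":-0.001,"roll":0,"jaw":0},
    {"dx":0,"dy":0,"dz":-0.001,"roll":0,"jaw":0},
    {"dx":0,"dy":0,"dz":-0.001,"roll":0,"jaw":0},
    {"dx":0,"dy":0,"dz":-0.001,"roll":0,"jaw":0},
    {"dx":0,"dy":0,"dz":0,"roll":0,"jaw":0},
    {"dx":0,"dy":0,"dz":0,"roll":0,"jaw":0},
    {"dx":0,"dy":0,"dz":0,"roll":0,"jaw":0},
  ],
)

```text
t: 36.9
eef_pos: [0.6277, -0.0579, -0.0097]
ee_rot: [3.142, 0.0, -3.055]
force: [-0.2, 0.0, 3.8]
width: 0.0005
gripper_force: 1.9
```

>>> servo_tool(
  moves=[
    {"dx":0,"dy":0,"dz":-0.0005,"roll":0,"jaw":0},
    {"dx":0,"dy":0,"dz":-0.0005,"roll":0,"jaw":0},
    {"dx":0,"dy":0,"dz":-0.0005,"roll":0,"jaw":0},
    {"dx":0,"dy":0,"dz":-0.0005,"roll":0,"jaw":0},
    {"dx":0,"dy":0,"dz":-0.0005,"roll":0,"jaw":0},
    {"dx":0,"dy":0,"dz":-0.0005,"roll":0,"jaw":0},
    {"dx":0,"dy":0,"dz":0,"roll":0,"jaw":0},
    {"dx":0,"dy":0,"dz":0,"roll":0,"jaw":0},
    {"dx":0,"dy":0,"dz":0,"roll":0,"jaw":0},
    {"dx":0,"dy":0,"dz":0,"roll":0,"jaw":0},
  ],
)

```text
t: 38.15
eef_pos: [0.6277, -0.0579, -0.0116]
ee_rot: [-3.141, 0.001, -3.054]
force: [-3.7, 1.6, 14.0]
width: 0.0006
gripper_force: 6.8
```

>>> servo_tool(
  moves=[
    {"dx":0,"dy":0,"dz":0.05,"roll":0,"jaw":0},
    {"dx":0,"dy":0,"dz":0.05,"roll":0,"jaw":0.8},
    {"dx":-0.0134,"dy":-0.0468,"dz":0.015,"roll":-0.5,"jaw":0.8},
    {"dx":-0.0134,"dy":-0.0468,"dz":0.015,"roll":-0.5,"jaw":0.8},
    {"dx":-0.0134,"dy":-0.0468,"dz":0.015,"roll":-0.5,"jaw":0.8},
    {"dx":-0.0134,"dy":-0.0468,"dz":0.015,"roll":-0.5,"jaw":0.8},
    {"dx":-0.0134,"dy":-0.0468,"dz":0.01,"roll":-0.5,"jaw":0.8},
    {"dx":-0.0134,"dy":-0.0468,"dz":0,"roll":-0.5,"jaw":0.8},
    {"dx":0,"dy":0,"dz":0,"roll":0,"jaw":0.8},
    {"dx":0,"dy":0,"dz":0,"roll":0,"jaw":0.8},
  ],
)

```text
t: 39.4
eef_pos: [0.5467, -0.3388, 0.1565]
ee_rot: [3.141, -0.001, -3.108]
force: [-0.1, 0.5, -1.2]
width: 0.0699
gripper_force: 0.0
```

```bash
python3 look.py w10
```

```text
[ 0.5467 -0.3388  0.1565] [ 1.800e+02 -1.000e-01 -1.781e+02] -1.28
coaster px [422. 206.] c 576.4 -168.5 wh 56.8 7.3 ang 0.5
coaster px [253. 166.] c 547.0 -339.2 wh 51.4 52.4 ang 1.9
coaster px [436. 126.] c 497.6 -169.0 wh 90.7 8.7 ang 0.7
coaster px [255.  71.] c 454.0 -343.3 wh 52.7 52.5 ang 50.2
coaster px [451.  38.] c 416.9 -169.7 wh 62.2 9.6 ang 0.5
```

>>> servo_tool(
  moves=[
    {"dx":0.0005,"dy":-0.0004,"dz":-0.05,"roll":0,"jaw":0.8},
    {"dx":0,"dy":0,"dz":-0.05,"roll":0,"jaw":0.8},
    {"dx":0,"dy":0,"dz":-0.05,"roll":0,"jaw":0.8},
    {"dx":0,"dy":0,"dz":-0.016,"roll":0,"jaw":0.8},
    {"dx":0,"dy":0,"dz":-0.0105,"roll":0,"jaw":0.8},
    {"dx":0,"dy":0,"dz":0,"roll":0,"jaw":0.8},
    {"dx":0,"dy":0,"dz":0,"roll":0,"jaw":0.8},
    {"dx":0,"dy":0,"dz":0,"roll":0,"jaw":0.8},
    {"dx":0,"dy":0,"dz":0,"roll":0,"jaw":0.62},
    {"dx":0,"dy":0,"dz":0,"roll":0,"jaw":0.62},
  ],
)

```text
t: 40.7
eef_pos: [0.5478, -0.3392, -0.0189]
ee_rot: [-3.141, 0.001, -3.107]
force: [-1.0, 0.9, 2.8]
width: 0.0574
gripper_force: 20.0
```

>>> servo_tool(
  moves=[
    {"dx":0,"dy":0,"dz":0,"roll":0,"jaw":0.62},
    {"dx":0,"dy":0,"dz":0,"roll":0,"jaw":0.62},
    {"dx":0,"dy":0,"dz":0,"roll":0,"jaw":0.62},
    {"dx":0,"dy":0,"dz":0,"roll":0,"jaw":0.62},
    {"dx":0,"dy":0,"dz":0,"roll":0,"jaw":0.62},
    {"dx":0,"dy":0,"dz":0,"roll":0,"jaw":0.62},
    {"dx":0,"dy":0,"dz":0,"roll":0,"jaw":0.62},
    {"dx":0,"dy":0,"dz":0,"roll":0,"jaw":0.62},
    {"dx":0,"dy":0,"dz":0,"roll":0,"jaw":0.62},
    {"dx":0,"dy":0,"dz":0,"roll":0,"jaw":0.62},
  ],
)

```text
t: 41.95
eef_pos: [0.5478, -0.3392, -0.0189]
ee_rot: [-3.141, 0.0, -3.107]
force: [-1.1, 1.5, 5.3]
width: 0.0577
gripper_force: 20.0
```

>>> servo_tool(
  moves=[
    {"dx":0,"dy":0,"dz":0.03,"roll":0,"jaw":0.62},
    {"dx":0,"dy":0,"dz":0.05,"roll":0,"jaw":0.62},
    {"dx":0.0101,"dy":0.055,"dz":0,"roll":0.5,"jaw":0.62},
    {"dx":0.0101,"dy":0.055,"dz":0,"roll":0.5,"jaw":0.62},
    {"dx":0.0101,"dy":0.055,"dz":0,"roll":0.5,"jaw":0.62},
    {"dx":0.0101,"dy":0.055,"dz":0,"roll":0.5,"jaw":0.62},
    {"dx":0.0101,"dy":0.055,"dz":0,"roll":0.5,"jaw":0.62},
    {"dx":0.0101,"dy":0.055,"dz":0,"roll":0.5,"jaw":0.62},
    {"dx":0.0101,"dy":0.055,"dz":0,"roll":0.1,"jaw":0.62},
    {"dx":0,"dy":0,"dz":0,"roll":0,"jaw":0.62},
  ],
)

```text
t: 43.2
eef_pos: [0.6189, 0.0496, 0.0602]
ee_rot: [3.141, 0.0, -3.049]
force: [-1.0, -0.7, -1.3]
width: 0.0576
gripper_force: 20.0
```

>>> servo_tool(
  moves=[
    {"dx":0,"dy":0,"dz":-0.03,"roll":0,"jaw":0.62},
    {"dx":0,"dy":0,"dz":-0.02,"roll":0,"jaw":0.62},
    {"dx":0,"dy":0,"dz":0,"roll":0,"jaw":0.62},
    {"dx":0,"dy":0,"dz":0,"roll":0,"jaw":0.62},
    {"dx":0,"dy":0,"dz":0,"roll":0,"jaw":0.62},
    {"dx":0,"dy":0,"dz":0,"roll":0,"jaw":0.62},
    {"dx":0,"dy":0,"dz":0,"roll":0,"jaw":0.62},
    {"dx":0,"dy":0,"dz":0,"roll":0,"jaw":0.62},
    {"dx":0,"dy":0,"dz":0,"roll":0,"jaw":0.62},
    {"dx":0,"dy":0,"dz":0,"roll":0,"jaw":0.62},
  ],
)

```text
t: 44.45
eef_pos: [0.6183, 0.0459, 0.0107]
ee_rot: [-3.142, -0.0, -3.053]
force: [0.0, 0.5, -0.9]
width: 0.0577
gripper_force: 20.0
```

```bash
python3 wl.py w11 .6186 .0456 .0219
```

```text
[0.6183 0.0459 0.0107] [-180.    -0.  -174.9]
```

View pics/w11b.png

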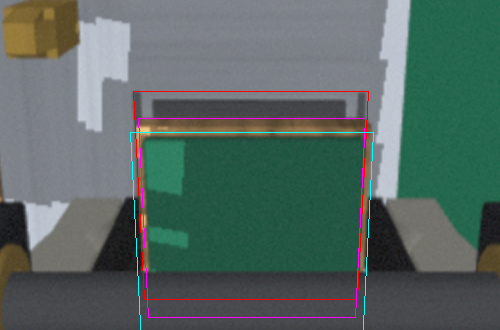

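Same match for the third: the mouth edge follows the red outline and the coaster is centred.

>>> servo_tool(
  moves=[
    {"dx":0,"dy":0,"dz":-0.008,"roll":0,"jaw":0.62},
    {"dx":0,"dy":0,"dz":-0.007,"roll":0,"jaw":0.62},
    {"dx":0,"dy":0,"dz":-0.004,"roll":0,"jaw":0.62},
    {"dx":0,"dy":0,"dz":-0.002,"roll":0,"jaw":0.62},
    {"dx":0,"dy":0,"dz":-0.0002,"roll":0,"jaw":0.62},
    {"dx":0,"dy":0,"dz":0,"roll":0,"jaw":0.62},
    {"dx":0,"dy":0,"dz":0,"roll":0,"jaw":0.8},
    {"dx":0,"dy":0,"dz":0,"roll":0,"jaw":0.8},
    {"dx":0,"dy":0,"dz":0,"roll":0,"jaw":0.8},
    {"dx":0,"dy":0,"dz":0.02,"roll":0,"jaw":0},
  ],
)

```text
t: 45.75
eef_pos: [0.6171, 0.0455, 0.0084]
ee_rot: [-3.141, -0.003, -3.053]
force: [0.0, 0.9, 0.3]
width: 0.0647
gripper_force: 0.0
```

>>> servo_tool(
  moves=[
    {"dx":0,"dy":0,"dz":0.01,"roll":0,"jaw":0},
    {"dx":0,"dy":0,"dz":0,"roll":0,"jaw":0},
    {"dx":0,"dy":0,"dz":0,"roll":0,"jaw":0},
    {"dx":0,"dy":0,"dz":0,"roll":0,"jaw":0},
    {"dx":0,"dy":0,"dz":0,"roll":0,"jaw":0},
    {"dx":0,"dy":0,"dz":0,"roll":0,"jaw":0},
    {"dx":0,"dy":0,"dz":0,"roll":0,"jaw":0},
    {"dx":0,"dy":0,"dz":-0.015,"roll":0,"jaw":0},
    {"dx":0,"dy":0,"dz":-0.005,"roll":0,"jaw":0},
    {"dx":0,"dy":0,"dz":-0.002,"roll":0,"jaw":0},
  ],
)

```text
t: 47.0
eef_pos: [0.6178, 0.0457, -0.0034]
ee_rot: [-3.141, -0.001, -3.053]
force: [0.0, -0.1, -0.3]
width: 0.0008
gripper_force: 0.0
```

>>> servo_tool(
  moves=[
    {"dx":0,"dy":0,"dz":-0.001,"roll":0,"jaw":0},
    {"dx":0,"dy":0,"dz":-0.001,"roll":0,"jaw":0},
    {"dx":0,"dy":0,"dz":-0.001,"roll":0,"jaw":0},
    {"dx":0,"dy":0,"dz":-0.001,"roll":0,"jaw":0},
    {"dx":0,"dy":0,"dz":-0.001,"roll":0,"jaw":0},
    {"dx":0,"dy":0,"dz":-0.001,"roll":0,"jaw":0},
    {"dx":0,"dy":0,"dz":-0.001,"roll":0,"jaw":0},
    {"dx":0,"dy":0,"dz":0,"roll":0,"jaw":0},
    {"dx":0,"dy":0,"dz":0,"roll":0,"jaw":0},
    {"dx":0,"dy":0,"dz":0,"roll":0,"jaw":0},
  ],
)

```text
t: 48.25
eef_pos: [0.6184, 0.0459, -0.0094]
ee_rot: [3.142, 0.0, -3.053]
force: [-1.3, 0.5, 3.9]
width: 0.0003
gripper_force: 1.9
```

>>> servo_tool(
  moves=[
    {"dx":0,"dy":0,"dz":-0.0005,"roll":0,"jaw":0},
    {"dx":0,"dy":0,"dz":-0.0005,"roll":0,"jaw":0},
    {"dx":0,"dy":0,"dz":-0.0005,"roll":0,"jaw":0},
    {"dx":0,"dy":0,"dz":-0.0005,"roll":0,"jaw":0},
    {"dx":0,"dy":0,"dz":-0.0005,"roll":0,"jaw":0},
    {"dx":0,"dy":0,"dz":-0.0005,"roll":0,"jaw":0},
    {"dx":0,"dy":0,"dz":0,"roll":0,"jaw":0},
    {"dx":0,"dy":0,"dz":0,"roll":0,"jaw":0},
    {"dx":0,"dy":0,"dz":0,"roll":0,"jaw":0},
    {"dx":0,"dy":0,"dz":0,"roll":0,"jaw":0},
  ],
)

```text
t: 49.5
eef_pos: [0.6185, 0.0459, -0.0115]
ee_rot: [-3.142, 0.001, -3.053]
force: [-3.6, 0.1, 11.7]
width: 0.0001
gripper_force: 5.8
```

>>> servo_tool(
  moves=[
    {"dx":0,"dy":0,"dz":0.05,"roll":0,"jaw":0},
    {"dx":0,"dy":0,"dz":0.05,"roll":0,"jaw":0.8},
    {"dx":-0.0206,"dy":-0.0486,"dz":0.01,"roll":5.6,"jaw":0.8},
    {"dx":-0.0206,"dy":-0.0486,"dz":0.01,"roll":5.6,"jaw":0.8},
    {"dx":-0.0206,"dy":-0.0486,"dz":0.01,"roll":5.6,"jaw":0.8},
    {"dx":-0.0206,"dy":-0.0486,"dz":0.01,"roll":5.6,"jaw":0.8},
    {"dx":-0.0206,"dy":-0.0486,"dz":0.01,"roll":5.6,"jaw":0.8},
    {"dx":-0.0206,"dy":-0.0486,"dz":0.01,"roll":5.6,"jaw":0.8},
    {"dx":-0.0206,"dy":-0.0486,"dz":0,"roll":5.7,"jaw":0.8},
    {"dx":-0.0206,"dy":-0.0486,"dz":0,"roll":5.7,"jaw":0.8},
  ],
)

```text
t: 50.75
eef_pos: [0.4526, -0.3443, 0.1473]
ee_rot: [3.141, 0.0, -2.264]
force: [0.6, -0.4, 1.1]
width: 0.0699
gripper_force: 0.0
```

>>> servo_tool(
  moves=[
    {"dx":0,"dy":0,"dz":0,"roll":0,"jaw":0.8},
    {"dx":0,"dy":0,"dz":0,"roll":0,"jaw":0.8},
    {"dx":0,"dy":0,"dz":0,"roll":0,"jaw":0.8},
    {"dx":0,"dy":0,"dz":0,"roll":0,"jaw":0.8},
    {"dx":0,"dy":0,"dz":0,"roll":0,"jaw":0.8},
    {"dx":0,"dy":0,"dz":0,"roll":0,"jaw":0.8},
    {"dx":0,"dy":0,"dz":0,"roll":0,"jaw":0.8},
    {"dx":0,"dy":0,"dz":0,"roll":0,"jaw":0.8},
    {"dx":0,"dy":0,"dz":0,"roll":0,"jaw":0.8},
    {"dx":0,"dy":0,"dz":0,"roll":0,"jaw":0.8},
  ],
)

```text
t: 52.0
eef_pos: [0.4535, -0.343, 0.1475]
ee_rot: [-3.142, 0.0, -2.268]
force: [-0.2, -0.7, -0.4]
width: 0.0699
gripper_force: 0.0
```

```bash
python3 look.py w12
```

```text
[ 0.4535 -0.343   0.1475] [-180.     0.  -129.9] -0.39
coaster px [254. 172.] c 453.5 -343.8 wh 51.1 52.2 ang 50.1
```

>>> servo_tool(
  moves=[
    {"dx":0.0003,"dy":-0.0007,"dz":-0.05,"roll":0,"jaw":0.8},
    {"dx":0,"dy":0,"dz":-0.05,"roll":0,"jaw":0.8},
    {"dx":0,"dy":0,"dz":-0.04,"roll":0,"jaw":0.8},
    {"dx":0,"dy":0,"dz":-0.017,"roll":0,"jaw":0.8},
    {"dx":0,"dy":0,"dz":-0.0102,"roll":0,"jaw":0.8},
    {"dx":0,"dy":0,"dz":0,"roll":0,"jaw":0.8},
    {"dx":0,"dy":0,"dz":0,"roll":0,"jaw":0.8},
    {"dx":0,"dy":0,"dz":0,"roll":0,"jaw":0.8},
    {"dx":0,"dy":0,"dz":0,"roll":0,"jaw":0.8},
    {"dx":0,"dy":0,"dz":0,"roll":0,"jaw":0.8},
  ],
)

```text
t: 53.3
eef_pos: [0.454, -0.3437, -0.0193]
ee_rot: [-3.141, 0.0, -2.268]
force: [1.5, 0.5, -1.0]
width: 0.0704
gripper_force: 0.0
```

>>> servo_tool(
  moves=[
    {"dx":0,"dy":0,"dz":0,"roll":0,"jaw":0.62},
    {"dx":0,"dy":0,"dz":0,"roll":0,"jaw":0.62},
    {"dx":0,"dy":0,"dz":0,"roll":0,"jaw":0.62},
    {"dx":0,"dy":0,"dz":0,"roll":0,"jaw":0.62},
    {"dx":0,"dy":0,"dz":0,"roll":0,"jaw":0.62},
    {"dx":0,"dy":0,"dz":0,"roll":0,"jaw":0.62},
    {"dx":0,"dy":0,"dz":0,"roll":0,"jaw":0.62},
    {"dx":0,"dy":0,"dz":0,"roll":0,"jaw":0.62},
    {"dx":0,"dy":0,"dz":0,"roll":0,"jaw":0.62},
    {"dx":0,"dy":0,"dz":0,"roll":0,"jaw":0.62},
  ],
)

```text
t: 54.55
eef_pos: [0.4538, -0.3437, -0.0196]
ee_rot: [-3.142, -0.0, -2.267]
force: [-0.9, -0.6, 0.7]
width: 0.0574
gripper_force: 20.0
```

>>> servo_tool(
  moves=[
    {"dx":0,"dy":0,"dz":0.03,"roll":0,"jaw":0.62},
    {"dx":0,"dy":0,"dz":0.05,"roll":0,"jaw":0.62},
    {"dx":0.0077,"dy":0.0475,"dz":0,"roll":-5.6,"jaw":0.62},
    {"dx":0.0077,"dy":0.0475,"dz":0,"roll":-5.6,"jaw":0.62},
    {"dx":0.0077,"dy":0.0475,"dz":0,"roll":-5.6,"jaw":0.62},
    {"dx":0.0077,"dy":0.0475,"dz":0,"roll":-5.6,"jaw":0.62},
    {"dx":0.0077,"dy":0.0475,"dz":0,"roll":-5.6,"jaw":0.62},
    {"dx":0.0077,"dy":0.0475,"dz":0,"roll":-5.6,"jaw":0.62},
    {"dx":0.0075,"dy":0.0475,"dz":0,"roll":-5.7,"jaw":0.62},
    {"dx":0.0075,"dy":0.0478,"dz":0,"roll":-5.8,"jaw":0.62},
  ],
)

```text
t: 55.8
eef_pos: [0.5149, 0.0383, 0.0603]
ee_rot: [3.142, -0.0, -3.058]
force: [1.6, 0.7, -0.9]
width: 0.058
gripper_force: 20.0
```

>>> servo_tool(
  moves=[
    {"dx":0,"dy":0,"dz":0,"roll":0,"jaw":0.62},
    {"dx":0,"dy":0,"dz":-0.03,"roll":0,"jaw":0.62},
    {"dx":0,"dy":0,"dz":-0.02,"roll":0,"jaw":0.62},
    {"dx":0,"dy":0,"dz":0,"roll":0,"jaw":0.62},
    {"dx":0,"dy":0,"dz":0,"roll":0,"jaw":0.62},
    {"dx":0,"dy":0,"dz":0,"roll":0,"jaw":0.62},
    {"dx":0,"dy":0,"dz":0,"roll":0,"jaw":0.62},
    {"dx":0,"dy":0,"dz":0,"roll":0,"jaw":0.62},
    {"dx":0,"dy":0,"dz":0,"roll":0,"jaw":0.62},
    {"dx":0,"dy":0,"dz":0,"roll":0,"jaw":0.62},
  ],
)

```text
t: 57.05
eef_pos: [0.5151, 0.0367, 0.0104]
ee_rot: [3.142, 0.0, -3.055]
force: [0.1, 1.3, -0.8]
width: 0.0575
gripper_force: 20.0
```

>>> servo_tool(
  moves=[
    {"dx":0,"dy":0,"dz":-0.008,"roll":0,"jaw":0.62},
    {"dx":0,"dy":0,"dz":-0.007,"roll":0,"jaw":0.62},
    {"dx":0,"dy":0,"dz":-0.004,"roll":0,"jaw":0.62},
    {"dx":0,"dy":0,"dz":-0.002,"roll":0,"jaw":0.62},
    {"dx":0,"dy":0,"dz":-0.0004,"roll":0,"jaw":0.62},
    {"dx":0,"dy":0,"dz":0,"roll":0,"jaw":0.62},
    {"dx":0,"dy":0,"dz":0,"roll":0,"jaw":0.62},
    {"dx":0,"dy":0,"dz":0,"roll":0,"jaw":0.62},
    {"dx":0,"dy":0,"dz":0,"roll":0,"jaw":0.62},
    {"dx":0,"dy":0,"dz":0,"roll":0,"jaw":0.62},
  ],
)

```text
t: 58.3
eef_pos: [0.5151, 0.0367, -0.011]
ee_rot: [3.142, 0.0, -3.055]
force: [-0.1, -0.1, -0.9]
width: 0.058
gripper_force: 20.0
```

>>> servo_tool(
  moves=[
    {"dx":0,"dy":0,"dz":0,"roll":0,"jaw":0.8},
    {"dx":0,"dy":0,"dz":0,"roll":0,"jaw":0.8},
    {"dx":0,"dy":0,"dz":0,"roll":0,"jaw":0.8},
    {"dx":0,"dy":0,"dz":0.02,"roll":0,"jaw":0.8},
    {"dx":0,"dy":0,"dz":0.01,"roll":0,"jaw":0},
    {"dx":0,"dy":0,"dz":0,"roll":0,"jaw":0},
    {"dx":0,"dy":0,"dz":0,"roll":0,"jaw":0},
    {"dx":0,"dy":0,"dz":0,"roll":0,"jaw":0},
    {"dx":0,"dy":0,"dz":0,"roll":0,"jaw":0},
    {"dx":0,"dy":0,"dz":0,"roll":0,"jaw":0},
  ],
)

```text
t: 59.55
eef_pos: [0.5149, 0.0366, 0.0187]
ee_rot: [-3.141, -0.0, -3.055]
force: [-0.4, -0.7, 1.2]
width: 0.0156
gripper_force: 0.0
```

>>> servo_tool(
  moves=[
    {"dx":0,"dy":0,"dz":0,"roll":0,"jaw":0},
    {"dx":0,"dy":0,"dz":0,"roll":0,"jaw":0},
    {"dx":0,"dy":0,"dz":0,"roll":0,"jaw":0},
    {"dx":0,"dy":0,"dz":-0.015,"roll":0,"jaw":0},
    {"dx":0,"dy":0,"dz":-0.005,"roll":0,"jaw":0},
    {"dx":0,"dy":0,"dz":-0.002,"roll":0,"jaw":0},
    {"dx":0,"dy":0,"dz":-0.001,"roll":0,"jaw":0},
    {"dx":0,"dy":0,"dz":-0.001,"roll":0,"jaw":0},
    {"dx":0,"dy":0,"dz":-0.001,"roll":0,"jaw":0},
    {"dx":0,"dy":0,"dz":-0.001,"roll":0,"jaw":0},
  ],
)

```text
t: 60.8
eef_pos: [0.5152, 0.0368, -0.0068]
ee_rot: [3.141, 0.0, -3.054]
force: [-1.7, -0.9, 4.5]
width: 0.0003
gripper_force: 2.3
```

>>> servo_tool(
  moves=[
    {"dx":0,"dy":0,"dz":-0.001,"roll":0,"jaw":0},
    {"dx":0,"dy":0,"dz":-0.001,"roll":0,"jaw":0},
    {"dx":0,"dy":0,"dz":-0.001,"roll":0,"jaw":0},
    {"dx":0,"dy":0,"dz":-0.0005,"roll":0,"jaw":0},
    {"dx":0,"dy":0,"dz":-0.0005,"roll":0,"jaw":0},
    {"dx":0,"dy":0,"dz":-0.0005,"roll":0,"jaw":0},
    {"dx":0,"dy":0,"dz":-0.0005,"roll":0,"jaw":0},
    {"dx":0,"dy":0,"dz":-0.0005,"roll":0,"jaw":0},
    {"dx":0,"dy":0,"dz":-0.0003,"roll":0,"jaw":0},
    {"dx":0,"dy":0,"dz":0,"roll":0,"jaw":0},
  ],
)

```text
t: 62.05
eef_pos: [0.5153, 0.0367, -0.0117]
ee_rot: [-3.142, 0.001, -3.054]
force: [-5.4, 1.1, 19.0]
width: 0.0003
gripper_force: 9.3
```

>>> servo_tool(
  moves=[
    {"dx":0,"dy":0,"dz":0,"roll":0,"jaw":0},
    {"dx":0,"dy":0,"dz":0,"roll":0,"jaw":0},
    {"dx":0,"dy":0,"dz":0,"roll":0,"jaw":0},
    {"dx":0,"dy":0,"dz":0,"roll":0,"jaw":0},
    {"dx":0,"dy":0,"dz":0,"roll":0,"jaw":0},
    {"dx":0,"dy":0,"dz":0,"roll":0,"jaw":0},
    {"dx":0,"dy":0,"dz":0,"roll":0,"jaw":0},
    {"dx":0,"dy":0,"dz":0,"roll":0,"jaw":0},
    {"dx":0,"dy":0,"dz":0,"roll":0,"jaw":0},
    {"dx":0,"dy":0,"dz":0,"roll":0,"jaw":0},
  ],
)

```text
t: 63.3
eef_pos: [0.5153, 0.0367, -0.0117]
ee_rot: [-3.142, 0.001, -3.054]
force: [-5.9, -0.1, 18.8]
width: 0.0002
gripper_force: 9.3
```

All four are pressed home. I'll rise over the stand to check level and locate the post, then move over the dish.

>>> servo_tool(
  moves=[
    {"dx":0,"dy":0,"dz":0.05,"roll":0,"jaw":0},
    {"dx":0,"dy":0,"dz":0.05,"roll":0,"jaw":0.8},
    {"dx":0.028,"dy":-0.024,"dz":0.03,"roll":0,"jaw":0.8},
    {"dx":0.028,"dy":-0.0235,"dz":0.03,"roll":0,"jaw":0.8},
    {"dx":0,"dy":0,"dz":0.01,"roll":0,"jaw":0.8},
    {"dx":0,"dy":0,"dz":0,"roll":0,"jaw":0.8},
    {"dx":0,"dy":0,"dz":0,"roll":0,"jaw":0.8},
    {"dx":0,"dy":0,"dz":0,"roll":0,"jaw":0.8},
    {"dx":0,"dy":0,"dz":0,"roll":0,"jaw":0.8},
    {"dx":0,"dy":0,"dz":0,"roll":0,"jaw":0.8},
  ],
)

```text
t: 64.55
eef_pos: [0.5709, -0.0107, 0.157]
ee_rot: [-3.142, -0.0, -3.054]
force: [0.1, -0.4, -0.8]
width: 0.0699
gripper_force: 0.0
```

```bash
python3 - <<'E'
from h import *
s=get_state();print(s['eef_pos'].round(4),np.degrees(s['ee_rot']).round(1))
snap('wrist','w13');z=load('w13');P=cloud(z);im=z['im'];hsv=cv2.cvtColor(im,cv2.COLOR_RGB2HSV)
for n,x,y in((1,.515,.0366),(2,.524,-.067),(3,.6186,.0456),(4,.6276,-.058)):
  m=(abs(P[...,0]-x)<.026)&(abs(P[...,1]-y)<.026)&(abs(P[...,2]-.02)<.015);Q=P[m]
  A=np.c_[Q[:,:2]-[x,y],np.ones(len(Q))];c=np.linalg.lstsq(A,Q[:,2],rcond=None)[0];print(n,len(Q),'slopes deg',np.degrees(c[:2]).round(2),'z',c[2].round(4))
m=(abs(P[...,0]-.5715)<.008)&(abs(P[...,1]+.062)<.015);print('rim z between 2,4',np.nanmedian(P[m][:,2]))
m=(abs(P[...,0]-.5715)<.02)&(abs(P[...,1]+.011)<.02)&(P[...,2]>.04)&(P[...,2]<.052)
Q=P[m];print('post top',len(Q),Q.mean(0),Q.min(0),Q.max(0))
from co import coasters
coasters('w13',.018,(.47,.68,-.12,.1))
b=(hsv[...,1]>110)&(hsv[...,0]>10)&(hsv[...,0]<32);b[220:]=0
v,u=np.mgrid[:384,:512]
W=pts(z,u.ravel(),v.ravel(),plane=.017).reshape(384,512,3);b&=(np.hypot(W[...,0]-.5715,W[...,1]+.011)<.03)
vv,uu=np.where(b);print('brass px',uu.min(),uu.max(),vv.min(),vv.max(),'pred post foot',proj(z,[.5715,-.011,.017]),'top',proj(z,[.5715,-.011,.047]))
a=cv2.resize(im[:,:,::-1],None,fx=2,fy=2,interpolation=2);c=(proj(z,[.5715,-.011,.03])[0]).astype(int)
cv2.imwrite('pics/w13b.png',cv2.resize(im[c[1]-30:c[1]+30,c[0]-40:c[0]+40,::-1],None,fx=10,fy=10,interpolation=2))
print('crop origin',c-[40,30])
E
```

```text
[ 0.5709 -0.0107  0.157 ] [-180.   -0. -175.]
1 2999 slopes deg [-0.13  0.13] z 0.017
2 2986 slopes deg [0.03 0.04] z 0.017
3 2262 slopes deg [-0.03  0.29] z 0.017
4 2214 slopes deg [0.12 0.07] z 0.0171
rim z between 2,4 0.23786958725718482
post top 119 [ 0.57006068 -0.01126368  0.04440455] [ 0.56497992 -0.01656157  0.04003628] [ 0.57641477 -0.00578845  0.04766202]
coaster px [255. 265.] c 670.4 -0.5 wh 7.2 89.8 ang 5.0
coaster px [319. 223.] c 617.7 45.8 wh 52.2 52.6 ang 5.0
coaster px [202. 225.] c 626.7 -57.4 wh 52.2 52.5 ang 5.0
coaster px [361. 193.] c 584.7 93.7 wh 73.2 17.3 ang 4.4
coaster px [158. 185.] c 593.7 -111.7 wh 90.8 16.8 ang 1.3
coaster px [323. 120.] c 514.3 36.5 wh 51.3 52.8 ang 5.0
coaster px [197. 125.] c 523.7 -66.2 wh 52.3 52.6 ang 5.8
coaster px [373. 114.] c 506.9 90.6 wh 74.3 24.1 ang 4.6
coaster px [266.  67.] c 471.1 -9.8 wh 7.7 72.3 ang 5.0
coaster px [180.  81.] c 507.1 -84.9 wh 69.1 74.5 ang 89.7
brass px 252 263 169 184 pred post foot [[257.72323955 174.00590457]] top [[257.64942698 181.58136413]]
crop origin [217 147]
```

View pics/w13b.png

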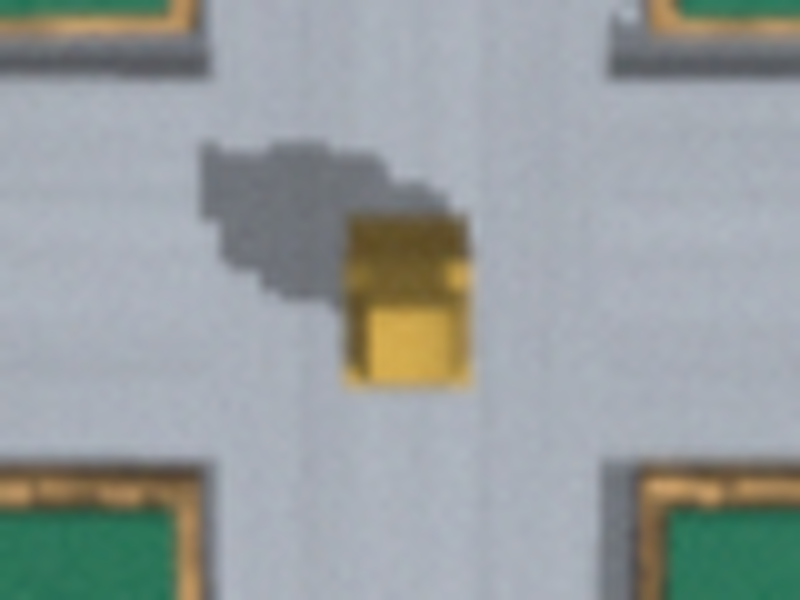

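The crop shows the post top at (410,343), i.e. pixel (258.0,181.3). That places it at (0.5712, −0.0107), agreeing with the wells' centre. The coasters are level within 0.3°. Now the handle.

>>> servo_tool(
  moves=[
    {"dx":0.003,"dy":0.0485,"dz":0.01,"roll":0,"jaw":0.8},
    {"dx":0.003,"dy":0.048,"dz":0.01,"roll":0,"jaw":0.8},
    {"dx":0.003,"dy":0.048,"dz":0,"roll":0,"jaw":0.8},
    {"dx":0.003,"dy":0.048,"dz":0,"roll":0,"jaw":0.8},
    {"dx":0.003,"dy":0.048,"dz":0,"roll":0,"jaw":0.8},
    {"dx":0.003,"dy":0.048,"dz":0,"roll":0,"jaw":0.8},
    {"dx":0,"dy":0,"dz":0,"roll":0,"jaw":0.8},
    {"dx":0,"dy":0,"dz":0,"roll":0,"jaw":0.8},
    {"dx":0,"dy":0,"dz":0,"roll":0,"jaw":0.8},
    {"dx":0,"dy":0,"dz":0,"roll":0,"jaw":0.8},
  ],
)

```text
t: 65.85
eef_pos: [0.5892, 0.2768, 0.1775]
ee_rot: [3.141, 0.0, -3.056]
force: [0.1, -1.2, 0.6]
width: 0.0701
gripper_force: 0.0
```

```bash
cat > hd.py <<'E'
from h import *
import sys
s=get_state();print(s['eef_pos'].round(4),np.degrees(s['ee_rot']).round(2),s['q'][5])
n=sys.argv[1];snap('wrist',n);z=load(n);P=cloud(z);im=z['im'];hsv=cv2.cvtColor(im,cv2.COLOR_RGB2HSV)
d=np.hypot(P[...,0]-.589,P[...,1]-.279)
print('z hist',np.nanpercentile(P[d<.045][:,2],[2,20,50,80,90,98]))
m=(d<.05)&(P[...,2]>.060)&(P[...,2]<.075);Q=P[m];print('top z',np.median(Q[:,2]),len(Q))
m=cv2.morphologyEx(m.astype(np.uint8),cv2.MORPH_OPEN,np.ones((3,3),np.uint8))
c=max(cv2.findContours(m,0,1)[0],key=cv2.contourArea)[:,0].astype(float)
W=(pts(z,c[:,0],c[:,1],plane=.066)[:,:2]*1000).astype(np.float32);print('handle top rect',cv2.minAreaRect(W),cv2.boxPoints(cv2.minAreaRect(W)).round(1).tolist())
v,u=np.where((hsv[...,1]>150)&((hsv[...,0]<8)|(hsv[...,0]>172))&(P[...,2]>.024)&(P[...,2]<.035)&(d<.075))
Q=P[v,u];r=np.hypot(Q[:,0]-.589,Q[:,1]-.279);Q=Q[r>.055]
A=np.c_[2*Q[:,:2],np.ones(len(Q))];k=np.linalg.lstsq(A,(Q[:,:2]**2).sum(1),rcond=None)[0];print('rim fit',k[:2],np.sqrt(k[2]+k[0]**2+k[1]**2),len(Q))
p=(proj(z,[.589,.279,.066])[0]).astype(int);cv2.imwrite('pics/%sb.png'%n,cv2.resize(im[max(0,p[1]-75):p[1]+75,p[0]-100:p[0]+100,::-1],None,fx=4,fy=4,interpolation=2))
print('crop origin',p[0]-100,max(0,p[1]-75))
E
python3 hd.py w14
```

```text
[0.5892 0.2768 0.1775] [ 1.7999e+02  2.0000e-02 -1.7508e+02] -2.223204253972998
z hist [0.00859387 0.24952236 0.29085362 0.31144409 0.31379002 0.31555434]
top z 0.06495773222352852 1123
handle top rect ((579.2216796875, 279.88970947265625), (22.0376033782959, 43.07660675048828), 2.2760865688323975) [[567.4000244140625, 301.0], [569.0999755859375, 257.8999938964844], [591.0999755859375, 258.79998779296875], [589.4000244140625, 301.79998779296875]]
rim fit [0.58789431 0.2806667 ] 0.06124843151881648 2310
crop origin 160 105
```

View pics/w14b.png

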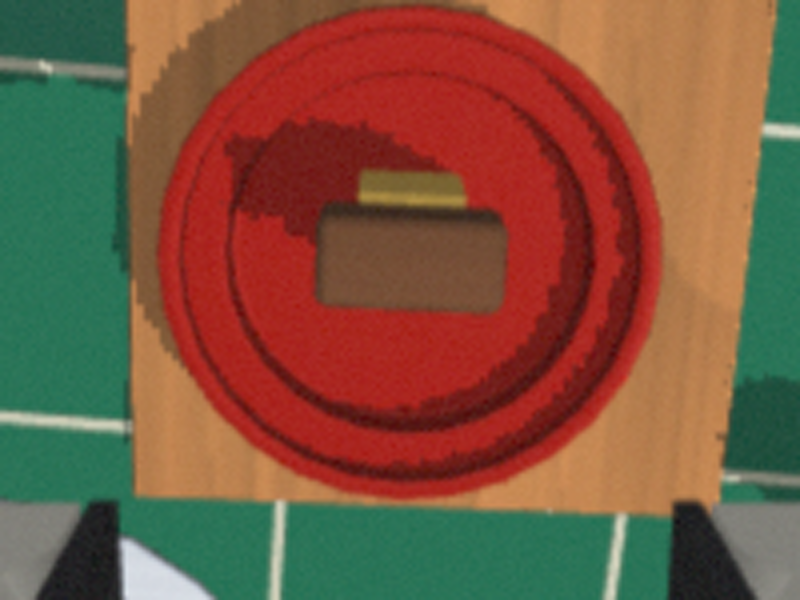

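The dish view shows the handle upright: bar top at (412,260) in the crop, with its long side along y, centre (0.5792, 0.2799), 22 × 43 mm, turned 2.3°. Its top is at 0.065, as expected. Grip it across the 44 mm length.

>>> servo_tool(
  moves=[
    {"dx":-0.005,"dy":0.0015,"dz":0,"roll":-1.3,"jaw":0.8},
    {"dx":-0.0045,"dy":0.0015,"dz":0,"roll":-1.3,"jaw":0.8},
    {"dx":0,"dy":0,"dz":-0.05,"roll":0,"jaw":0.8},
    {"dx":0,"dy":0,"dz":-0.05,"roll":0,"jaw":0.8},
    {"dx":0,"dy":0,"dz":-0.04,"roll":0,"jaw":0.8},
    {"dx":0,"dy":0,"dz":-0.0215,"roll":0,"jaw":0.8},
    {"dx":0,"dy":0,"dz":0,"roll":0,"jaw":0.8},
    {"dx":0,"dy":0,"dz":0,"roll":0,"jaw":0.8},
    {"dx":0,"dy":0,"dz":0,"roll":0,"jaw":0.8},
    {"dx":0,"dy":0,"dz":0,"roll":0,"jaw":0.8},
  ],
)

```text
t: 67.15
eef_pos: [0.58, 0.2811, 0.0168]
ee_rot: [3.14, 0.001, -3.1]
force: [-1.0, 1.3, 0.1]
width: 0.07
gripper_force: 0.0
```

>>> servo_tool(
  moves=[
    {"dx":0,"dy":0,"dz":0,"roll":0,"jaw":0.4},
    {"dx":0,"dy":0,"dz":0,"roll":0,"jaw":0.4},
    {"dx":0,"dy":0,"dz":0,"roll":0,"jaw":0.4},
    {"dx":0,"dy":0,"dz":0,"roll":0,"jaw":0.4},
    {"dx":0,"dy":0,"dz":0,"roll":0,"jaw":0.4},
    {"dx":0,"dy":0,"dz":0,"roll":0,"jaw":0.4},
    {"dx":0,"dy":0,"dz":0,"roll":0,"jaw":0.4},
    {"dx":0,"dy":0,"dz":0,"roll":0,"jaw":0.4},
    {"dx":0,"dy":0,"dz":0,"roll":0,"jaw":0.4},
    {"dx":0,"dy":0,"dz":0,"roll":0,"jaw":0.4},
  ],
  newtons=30,
)

```text
t: 68.4
eef_pos: [0.5795, 0.2806, 0.0157]
ee_rot: [-3.142, -0.0, -3.1]
force: [-0.0, -1.3, 0.4]
width: 0.0438
gripper_force: 30.0
```

```bash
cat > hg.py <<'E'
from h import *
import sys
n=sys.argv[1];s=get_state();p=s['eef_pos'];print(p.round(4),np.degrees(s['ee_rot']).round(2),s['width'],s['force'].round(1))
snap('wrist',n);z=load(n);P=cloud(z)-p;im=z['im'];hsv=cv2.cvtColor(im,cv2.COLOR_RGB2HSV)
# pixels in bar-top plane (reported+.050)
m=(abs(P[...,2]-.050)<.004)&(np.hypot(P[...,0],P[...,1])<.03);v,u=np.where(m)
Q=P[m];print(len(Q), Q.min(0).round(4) if len(Q) else '',Q.max(0).round(4) if len(Q) else '', Q.mean(0).round(4) if len(Q) else '')
# front face of bar
m=(P[...,2]>.030)&(P[...,2]<.048)&(abs(P[...,1])<.018)&(P[...,0]>-.03)&(P[...,0]<.01);Q=P[m];print('front face',len(Q),np.median(Q,0).round(4),np.polyfit(Q[:,1],Q[:,0],1))
p0=proj(z,s['eef_pos']+[0,0,.04])[0];print(p0)
E
python3 hg.py w15
```

```text
[0.5795 0.2806 0.0157] [-180.     -0.   -177.62] 0.04379529093084836 [-0.  -1.3  0.4]
2448 [-0.0134 -0.0286  0.046 ] [0.0006 0.0283 0.054 ] [-0.0067 -0.0001  0.0492]
front face 1206 [-0.0103  0.0002  0.0409] [-0.03828272 -0.01028711]
[257.77593769 258.51538331]
```

>>> servo_tool(
  moves=[
    {"dx":0,"dy":0,"dz":0.025,"roll":0,"jaw":0.4},
    {"dx":0,"dy":0,"dz":0.04,"roll":0,"jaw":0.4},
    {"dx":-0.0015,"dy":-0.0486,"dz":0,"roll":0.5,"jaw":0.4},
    {"dx":-0.0015,"dy":-0.0486,"dz":0,"roll":0.5,"jaw":0.4},
    {"dx":-0.0015,"dy":-0.0486,"dz":0,"roll":0.5,"jaw":0.4},
    {"dx":-0.0015,"dy":-0.0486,"dz":0,"roll":0.5,"jaw":0.4},
    {"dx":-0.0015,"dy":-0.0486,"dz":0,"roll":0.5,"jaw":0.4},
    {"dx":-0.0015,"dy":-0.0483,"dz":0,"roll":0.1,"jaw":0.4},
    {"dx":0,"dy":0,"dz":-0.01,"roll":0,"jaw":0.4},
    {"dx":0,"dy":0,"dz":-0.01,"roll":0,"jaw":0.4},
  ],
)

```text
t: 69.7
eef_pos: [0.5706, -0.0106, 0.0601]
ee_rot: [3.141, 0.0, -3.056]
force: [-0.0, -0.8, -0.7]
width: 0.0438
gripper_force: 30.0
```

>>> servo_tool(
  moves=[
    {"dx":0,"dy":0,"dz":0,"roll":0,"jaw":0.4},
    {"dx":0,"dy":0,"dz":0,"roll":0,"jaw":0.4},
    {"dx":0,"dy":0,"dz":0,"roll":0,"jaw":0.4},
    {"dx":0,"dy":0,"dz":0,"roll":0,"jaw":0.4},
    {"dx":0,"dy":0,"dz":0,"roll":0,"jaw":0.4},
    {"dx":0,"dy":0,"dz":0,"roll":0,"jaw":0.4},
    {"dx":0,"dy":0,"dz":0,"roll":0,"jaw":0.4},
    {"dx":0,"dy":0,"dz":0,"roll":0,"jaw":0.4},
    {"dx":0,"dy":0,"dz":0,"roll":0,"jaw":0.4},
    {"dx":0,"dy":0,"dz":0,"roll":0,"jaw":0.4},
  ],
)

```text
t: 70.95
eef_pos: [0.5705, -0.0106, 0.0606]
ee_rot: [3.142, -0.0, -3.055]
force: [0.1, 0.0, -1.6]
width: 0.0437
gripper_force: 30.0
```

```bash
python3 hg.py w16
```

```text
[ 0.5705 -0.0106  0.0606] [ 180.     -0.   -175.02] 0.04369798934312206 [ 0.1  0.  -1.6]
2440 [-0.015 -0.029  0.046] [0.0017 0.0277 0.054 ] [-0.0067 -0.0004  0.0492]
front face 1216 [-0.0103  0.0002  0.041 ] [-0.08489354 -0.01029038]
[257.71904625 258.504634  ]
```

>>> servo_tool(
  moves=[
    {"dx":0,"dy":0,"dz":-0.005,"roll":0,"jaw":0.4},
    {"dx":0,"dy":0,"dz":-0.003,"roll":0,"jaw":0.4},
    {"dx":0,"dy":0,"dz":-0.002,"roll":0,"jaw":0.4},
    {"dx":0,"dy":0,"dz":-0.002,"roll":0,"jaw":0.4},
    {"dx":0,"dy":0,"dz":-0.002,"roll":0,"jaw":0.4},
    {"dx":0,"dy":0,"dz":-0.002,"roll":0,"jaw":0.4},
    {"dx":0,"dy":0,"dz":-0.002,"roll":0,"jaw":0.4},
    {"dx":0,"dy":0,"dz":-0.002,"roll":0,"jaw":0.4},
    {"dx":0,"dy":0,"dz":0,"roll":0,"jaw":0.4},
    {"dx":0,"dy":0,"dz":0,"roll":0,"jaw":0.4},
  ],
)

```text
t: 72.25
eef_pos: [0.5706, -0.0106, 0.0407]
ee_rot: [3.142, 0.0, -3.055]
force: [0.7, -0.5, -1.5]
width: 0.0437
gripper_force: 30.0
```

It's on the post with no side force. Push down to the stop.

>>> servo_tool(
  moves=[
    {"dx":0,"dy":0,"dz":-0.004,"roll":0,"jaw":0.4},
    {"dx":0,"dy":0,"dz":-0.004,"roll":0,"jaw":0.4},
    {"dx":0,"dy":0,"dz":-0.004,"roll":0,"jaw":0.4},
    {"dx":0,"dy":0,"dz":-0.003,"roll":0,"jaw":0.4},
    {"dx":0,"dy":0,"dz":-0.001,"roll":0,"jaw":0.4},
    {"dx":0,"dy":0,"dz":-0.001,"roll":0,"jaw":0.4},
    {"dx":0,"dy":0,"dz":-0.001,"roll":0,"jaw":0.4},
    {"dx":0,"dy":0,"dz":-0.0007,"roll":0,"jaw":0.4},
    {"dx":0,"dy":0,"dz":0,"roll":0,"jaw":0.4},
    {"dx":0,"dy":0,"dz":0,"roll":0,"jaw":0.4},
  ],
)

```text
t: 73.5
eef_pos: [0.5708, -0.0106, 0.0226]
ee_rot: [-3.142, 0.001, -3.054]
force: [-2.0, -0.5, 5.5]
width: 0.0436
gripper_force: 30.0
```

>>> servo_tool(
  moves=[
    {"dx":0,"dy":0,"dz":0.0005,"roll":0,"jaw":0.8},
    {"dx":0,"dy":0,"dz":0,"roll":0,"jaw":0.8},
    {"dx":0,"dy":0,"dz":0,"roll":0,"jaw":0.8},
    {"dx":0,"dy":0,"dz":0.02,"roll":0,"jaw":0.8},
    {"dx":0,"dy":0,"dz":0.05,"roll":0,"jaw":0.8},
    {"dx":0,"dy":0,"dz":0.05,"roll":0,"jaw":0.8},
    {"dx":0,"dy":0,"dz":0.03,"roll":0,"jaw":0.8},
    {"dx":0,"dy":0,"dz":0,"roll":0,"jaw":0.8},
    {"dx":0,"dy":0,"dz":0,"roll":0,"jaw":0.8},
    {"dx":0,"dy":0,"dz":0,"roll":0,"jaw":0.8},
  ],
)

```text
t: 74.75
eef_pos: [0.5698, -0.0108, 0.1712]
ee_rot: [-3.141, -0.002, -3.055]
force: [0.0, 0.5, -0.6]
width: 0.0701
gripper_force: 0.0
```

```bash
python3 - <<'E'
from h import *
s=get_state();print(s['eef_pos'].round(4))
snap('wrist','w17');z=load('w17');P=cloud(z)
m=(abs(P[...,0]-.5712)<.03)&(abs(P[...,1]+.0107)<.03)&(P[...,2]>.06)&(P[...,2]<.085);Q=P[m]
A=np.c_[Q[:,:2]-[.5712,-.0107],np.ones(len(Q))];c=np.linalg.lstsq(A,Q[:,2],rcond=None)[0];print('bar top z',np.median(Q[:,2]),len(Q),np.degrees(c[:2]),Q.min(0),Q.max(0))
for n,x,y in((1,.515,.0366),(2,.524,-.067),(3,.6186,.0456),(4,.6276,-.058)):
  m=(abs(P[...,0]-x)<.02)&(abs(P[...,1]-y)<.02)&(abs(P[...,2]-.02)<.015);print(n,m.sum(),np.nanmedian(P[m][:,2]))
E
```

```text
[ 0.5698 -0.0108  0.1712]
bar top z 0.07195023317173857 1256 [9.82132737 0.83100762] [ 0.55868219 -0.03306355  0.06018015] [0.58262251 0.0112691  0.07439971]
1 1633 0.017047364336621185
2 1639 0.01707666132349711
3 1274 0.017117773805566644
4 1278 0.01717281804268453
```

The handle is fully home (top 0.072, with the camera's usual −1 mm bias). Now the lid.

>>> servo_tool(
  moves=[
    {"dx":-0.0215,"dy":0.0402,"dz":0,"roll":0,"jaw":0.8},
    {"dx":-0.0215,"dy":0.0402,"dz":0,"roll":0,"jaw":0.8},
    {"dx":-0.0215,"dy":0.0402,"dz":0,"roll":0,"jaw":0.8},
    {"dx":-0.0215,"dy":0.0402,"dz":0,"roll":0,"jaw":0.8},
    {"dx":-0.0215,"dy":0.0402,"dz":0,"roll":0,"jaw":0.8},
    {"dx":-0.0215,"dy":0.0402,"dz":0,"roll":0,"jaw":0.8},
    {"dx":-0.0226,"dy":0.0398,"dz":0,"roll":0,"jaw":0.8},
    {"dx":0,"dy":0,"dz":0,"roll":0,"jaw":0.8},
    {"dx":0,"dy":0,"dz":0,"roll":0,"jaw":0.8},
    {"dx":0,"dy":0,"dz":0,"roll":0,"jaw":0.8},
  ],
)

```text
t: 76.05
eef_pos: [0.4192, 0.2695, 0.1721]
ee_rot: [-3.141, -0.001, -3.056]
force: [-0.4, 0.2, -0.0]
width: 0.0702
gripper_force: 0.0
```

```bash
python3 - <<'E'
from h import *
s=get_state();print(s['eef_pos'].round(4),s['q'].round(2))
a,_=snap('wrist','w18');z=load('w18');P=cloud(z);hsv=cv2.cvtColor(a,cv2.COLOR_RGB2HSV)
m=(hsv[...,1]>140)&((hsv[...,0]<8)|(hsv[...,0]>172))&(np.hypot(P[...,0]-.418,P[...,1]-.27)<.07)
Q=P[m];k=Q[(Q[:,2]>.12)&(Q[:,2]<.135)];print('knob top',len(k),k.mean(0),k.min(0),k.max(0))
b=Q[Q[:,2]<.03];print('base',len(b),b.min(0),b.max(0))
z=load('w14');P=cloud(z);im=z['im'];hsv=cv2.cvtColor(im,cv2.COLOR_RGB2HSV)
m=cv2.morphologyEx((((hsv[...,1]>150)&((hsv[...,0]<8)|(hsv[...,0]>172)))*255).astype(np.uint8),cv2.MORPH_OPEN,np.ones((3,3)))
m[:, :150]=0;m[280:]=0
c=max(cv2.findContours(m,0,1)[0],key=cv2.contourArea)[:,0].astype(float);W=pts(z,c[:,0],c[:,1],plane=.030)[:,:2]*1000
print('dish outer',cv2.fitEllipse(W.astype(np.float32)))
# inner ledge circle & rim from viewed crop, px=crop/4+(160,105)
f=lambda L,pl:cv2.fitEllipse((pts(z,np.array(L)[:,0]/4+160,np.array(L)[:,1]/4+105,plane=pl)[:,:2]*1000).astype(np.float32))
print('ledge inner',f([(229,245),(592,245),(412,70),(412,431),(275,370),(555,365),(280,115),(540,115)],.022))
E
```

```text
[0.4192 0.2695 0.1721] [ 0.97  0.09 -0.4  -0.   -1.08 -2.45]
knob top 994 [0.41557712 0.2706058  0.12729686] [0.40323852 0.25805662 0.1201174 ] [0.42944999 0.28334322 0.12978258]
base 221 [0.36274909 0.21485772 0.00239411] [0.477677   0.32702514 0.02998903]
dish outer ((587.9856567382812, 280.55950927734375), (127.27513885498047, 127.48392486572266), 140.3990020751953)
ledge inner ((587.6676635742188, 281.5362854003906), (95.21418762207031, 97.4264144897461), 116.62300872802734)
```

>>> servo_tool(
  moves=[
    {"dx":-0.001,"dy":0.0008,"dz":-0.04,"roll":0,"jaw":0.8},
    {"dx":-0.001,"dy":0,"dz":-0.03,"roll":0,"jaw":0.8},
    {"dx":0,"dy":0,"dz":-0.02,"roll":0,"jaw":0.8},
    {"dx":0,"dy":0,"dz":-0.009,"roll":0,"jaw":0.8},
    {"dx":0,"dy":0,"dz":0,"roll":0,"jaw":0.8},
    {"dx":0,"dy":0,"dz":0,"roll":0,"jaw":0.8},
    {"dx":0,"dy":0,"dz":0,"roll":0,"jaw":0.8},
    {"dx":0,"dy":0,"dz":0,"roll":0,"jaw":0.15},
    {"dx":0,"dy":0,"dz":0,"roll":0,"jaw":0.15},
    {"dx":0,"dy":0,"dz":0,"roll":0,"jaw":0.15},
  ],
  newtons=20,
)

```text
t: 77.35
eef_pos: [0.4169, 0.2712, 0.0735]
ee_rot: [3.141, 0.0, -3.055]
force: [0.2, 0.3, 0.4]
width: 0.0455
gripper_force: 0.0
```

>>> servo_tool(
  moves=[
    {"dx":0,"dy":0,"dz":0,"roll":0,"jaw":0.15},
    {"dx":0,"dy":0,"dz":0,"roll":0,"jaw":0.15},
    {"dx":0,"dy":0,"dz":0,"roll":0,"jaw":0.15},
    {"dx":0,"dy":0,"dz":0,"roll":0,"jaw":0.15},
    {"dx":0,"dy":0,"dz":0,"roll":0,"jaw":0.15},
    {"dx":0,"dy":0,"dz":0,"roll":0,"jaw":0.15},
    {"dx":0,"dy":0,"dz":0,"roll":0,"jaw":0.15},
    {"dx":0,"dy":0,"dz":0,"roll":0,"jaw":0.15},
    {"dx":0,"dy":0,"dz":0,"roll":0,"jaw":0.15},
    {"dx":0,"dy":0,"dz":0,"roll":0,"jaw":0.15},
  ],
)

```text
t: 78.6
eef_pos: [0.4169, 0.2712, 0.0734]
ee_rot: [3.141, -0.0, -3.055]
force: [-0.7, 0.6, -2.1]
width: 0.025
gripper_force: 20.0
```

>>> servo_tool(
  moves=[
    {"dx":0,"dy":0,"dz":0.02,"roll":0,"jaw":0.15},
    {"dx":0,"dy":0,"dz":0.04,"roll":0,"jaw":0.15},
    {"dx":0.0343,"dy":0.0019,"dz":0,"roll":0,"jaw":0.15},
    {"dx":0.0343,"dy":0.0019,"dz":0,"roll":0,"jaw":0.15},
    {"dx":0.0343,"dy":0.0019,"dz":0,"roll":0,"jaw":0.15},
    {"dx":0.0343,"dy":0.0018,"dz":0,"roll":0,"jaw":0.15},
    {"dx":0.0345,"dy":0.0018,"dz":0,"roll":0,"jaw":0.15},
    {"dx":0,"dy":0,"dz":-0.03,"roll":0,"jaw":0.15},
    {"dx":0,"dy":0,"dz":-0.008,"roll":0,"jaw":0.15},
    {"dx":0,"dy":0,"dz":0,"roll":0,"jaw":0.15},
  ],
)

```text
t: 79.85
eef_pos: [0.588, 0.2802, 0.0949]
ee_rot: [-3.141, -0.001, -3.054]
force: [0.2, -0.1, -2.7]
width: 0.0246
gripper_force: 20.0
```

>>> servo_tool(
  moves=[
    {"dx":0,"dy":0,"dz":0,"roll":0,"jaw":0.15},
    {"dx":0,"dy":0,"dz":0,"roll":0,"jaw":0.15},
    {"dx":0,"dy":0,"dz":0,"roll":0,"jaw":0.15},
    {"dx":0,"dy":0,"dz":0,"roll":0,"jaw":0.15},
    {"dx":0,"dy":0,"dz":0,"roll":0,"jaw":0.15},
    {"dx":0,"dy":0,"dz":0,"roll":0,"jaw":0.15},
    {"dx":0,"dy":0,"dz":0,"roll":0,"jaw":0.15},
    {"dx":0,"dy":0,"dz":0,"roll":0,"jaw":0.15},
    {"dx":0,"dy":0,"dz":0,"roll":0,"jaw":0.15},
    {"dx":0,"dy":0,"dz":0,"roll":0,"jaw":0.15},
  ],
)

```text
t: 81.1
eef_pos: [0.5886, 0.2805, 0.0955]
ee_rot: [3.142, -0.0, -3.055]
force: [0.1, 0.8, -2.6]
width: 0.0244
gripper_force: 20.0
```

```bash
python3 - <<'E'
from h import *
s=get_state();p=s['eef_pos'];print(p.round(4))
a,_=snap('wrist','w19');z=load('w19');P=cloud(z);hsv=cv2.cvtColor(a,cv2.COLOR_RGB2HSV)
m=(hsv[...,1]>140)&((hsv[...,0]<8)|(hsv[...,0]>172))
v,u=np.where(m&(np.hypot(P[...,0]-.588,P[...,1]-.281)<.075));Q=P[v,u]
# lid lower edge / cone: fit circles per z slice on visible side
for lo,hi in((.04,.045),(.05,.056),(.026,.034),(.06,.07)):
  k=Q[(Q[:,2]>lo)&(Q[:,2]<hi)]
  if len(k)>30:
    A=np.c_[2*k[:,:2],np.ones(len(k))];c=np.linalg.lstsq(A,(k[:,:2]**2).sum(1),rcond=None)[0];print(lo,len(k),'centre',c[:2].round(4),'r',np.sqrt(c[2]+c[0]**2+c[1]**2).round(4))
E
```

```text
[0.5886 0.2805 0.0955]
0.04 51 centre [0.5889 0.2807] r 0.0537
0.05 1017 centre [0.5888 0.2807] r 0.0522
0.026 2322 centre [0.5884 0.2808] r 0.0617
0.06 2069 centre [0.5888 0.2808] r 0.0458
```

Lid and dish rim centres coincide within 0.5 mm. Lower it.

>>> servo_tool(
  moves=[
    {"dx":0,"dy":0,"dz":-0.005,"roll":0,"jaw":0.15},
    {"dx":0,"dy":0,"dz":-0.004,"roll":0,"jaw":0.15},
    {"dx":0,"dy":0,"dz":-0.003,"roll":0,"jaw":0.15},
    {"dx":0,"dy":0,"dz":-0.002,"roll":0,"jaw":0.15},
    {"dx":0,"dy":0,"dz":-0.001,"roll":0,"jaw":0.15},
    {"dx":0,"dy":0,"dz":-0.0005,"roll":0,"jaw":0.15},
    {"dx":0,"dy":0,"dz":-0.0005,"roll":0,"jaw":0.15},
    {"dx":0,"dy":0,"dz":-0.0003,"roll":0,"jaw":0.15},
    {"dx":0,"dy":0,"dz":0,"roll":0,"jaw":0.15},
    {"dx":0,"dy":0,"dz":0,"roll":0,"jaw":0.15},
  ],
)

```text
t: 82.4
eef_pos: [0.589, 0.2806, 0.0796]
ee_rot: [3.141, 0.001, -3.055]
force: [1.6, -1.1, -0.1]
width: 0.0249
gripper_force: 20.1
```

>>> servo_tool(
  moves=[
    {"dx":0,"dy":0,"dz":-0.0004,"roll":0,"jaw":0.15},
    {"dx":0,"dy":0,"dz":0,"roll":0,"jaw":0.15},
    {"dx":0,"dy":0,"dz":0,"roll":0,"jaw":0.4},
    {"dx":0,"dy":0,"dz":0,"roll":0,"jaw":0.7},
    {"dx":0,"dy":0,"dz":0,"roll":0,"jaw":0.8},
    {"dx":0,"dy":0,"dz":0,"roll":0,"jaw":0.8},
    {"dx":0,"dy":0,"dz":0.02,"roll":0,"jaw":0.8},
    {"dx":0,"dy":0,"dz":0.04,"roll":0,"jaw":0.8},
    {"dx":0,"dy":0,"dz":0.05,"roll":0,"jaw":0.8},
    {"dx":0,"dy":0,"dz":0.05,"roll":0,"jaw":0.8},
  ],
)

```text
t: 83.65
eef_pos: [0.5884, 0.2803, 0.2402]
ee_rot: [-3.141, -0.0, -3.055]
force: [1.0, 0.6, -0.4]
width: 0.0702
gripper_force: 0.0
```

>>> servo_tool(
  moves=[
    {"dx":0,"dy":-0.05,"dz":0.03,"roll":0,"jaw":0.8},
    {"dx":-0.01,"dy":-0.05,"dz":0.03,"roll":0,"jaw":0.8},
    {"dx":-0.01,"dy":-0.05,"dz":0,"roll":0,"jaw":0.8},
    {"dx":0,"dy":0,"dz":0,"roll":0,"jaw":0.8},
    {"dx":0,"dy":0,"dz":0,"roll":0,"jaw":0.8},
    {"dx":0,"dy":0,"dz":0,"roll":0,"jaw":0.8},
    {"dx":0,"dy":0,"dz":0,"roll":0,"jaw":0.8},
    {"dx":0,"dy":0,"dz":0,"roll":0,"jaw":0.8},
    {"dx":0,"dy":0,"dz":0,"roll":0,"jaw":0.8},
    {"dx":0,"dy":0,"dz":0,"roll":0,"jaw":0.8},
  ],
)

```text
t: 84.9
eef_pos: [0.5686, 0.1306, 0.2987]
ee_rot: [-3.142, -0.0, -3.055]
force: [0.1, 0.3, -0.2]
width: 0.0703
gripper_force: 0.0
```

```bash
python3 - <<'E'
from h import *
s=get_state();print(s['eef_pos'].round(4))
a,_=snap('wrist','w20');z=load('w20');P=cloud(z);hsv=cv2.cvtColor(a,cv2.COLOR_RGB2HSV)
m=(hsv[...,1]>140)&((hsv[...,0]<8)|(hsv[...,0]>172));Q=P[m&(np.hypot(P[...,0]-.588,P[...,1]-.281)<.07)]
k=Q[(Q[:,2]>.13)&(Q[:,2]<.14)];print('knob',len(k),k.mean(0))
for lo,hi in((.026,.034),(.04,.05),(.06,.07)):
    k=Q[(Q[:,2]>lo)&(Q[:,2]<hi)];A=np.c_[2*k[:,:2],np.ones(len(k))];c=np.linalg.lstsq(A,(k[:,:2]**2).sum(1),rcond=None)[0];print(lo,len(k),c[:2].round(4),np.sqrt(c[2]+c[0]**2+c[1]**2).round(4))
m=(abs(P[...,0]-.5712)<.03)&(abs(P[...,1]+.0107)<.03)&(P[...,2]>.068)&(P[...,2]<.085);print('bar z',np.median(P[m][:,2]),m.sum())
for n,x,y in((1,.515,.0366),(2,.524,-.067),(3,.6186,.0456),(4,.6276,-.058)):
  m=(abs(P[...,0]-x)<.02)&(abs(P[...,1]-y)<.02)&(abs(P[...,2]-.02)<.015);print(n,m.sum(),np.nanmedian(P[m][:,2]) if m.any() else '')
E
```

```text
[0.5686 0.1306 0.2987]
knob 428 [0.58856509 0.28001647 0.13341018]
0.026 1197 [0.5886 0.2808] 0.061
0.04 757 [0.589  0.2807] 0.0481
0.06 649 [0.589  0.2808] 0.0367
bar z 0.07198901622588816 629
1 899 0.01703179275795247
2 903 0.01707150387269879
3 747 0.017157661108396727
4 749 0.01710209425076087
```

The lid is back level and centred (knob top 0.1334, as at the start). The handle and all four coasters read home.

```bash
python3 -c "
from station import *
print(job_done())"
```

```text
the job is handed in; nothing more can be done
None
```

I handed the job in at about 85 s: the four coasters are pressed home and level, the handle is fully down on the post, and the lid is back squarely on the dish; nothing along the back edge was touched.

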